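# Put the railcar away in its drawer

## Task

Draw the silver railcar out from under the station canopy by its exposed end, stand it on the open desk clear of the canopy and let go; then take it again by the middle and set it down on its wheels between the cork cheeks of the open drawer, lying along the drawer's width. Let go and push the drawer fully home until its catch seats. Do not shift the throttle box or the bench, and do not press the red button.

Things in the scene. Friction and masses are not known exactly. Their poses are not given: they have to be found in the camera images.
- railcar_mid (a point): Silver die-cast railcar, 150 mm long (x), 34 wide (y), 44 high (z), 0.17 to 0.29 kg; flat sides from 8 mm up. The point is its centre, 22 mm above its underside. Starts on its wheels on the desk (z = 0), x roughly along the canopy's x; its -x end sticks out 50 to 60 mm beyond the roof on the canopy's -x side, towards the robot. Ends alike: either way round will do in the drawer.
- canopy: Green metal station canopy, fixed. Roof 140 (x) by 100 mm (y), top 62 mm above the desk, valances down to 52; 6 mm posts at x = +-60, y = +-43 mm; 8 mm high platforms under the long edges, 68 mm apart. Open at both x ends. Origin on the desk under the roof's centre. The siding along its x is flat on the desk.
- drawer (a joint): How far the drawer is open, m: 0 fully home, 0.165 the most; starts 0.125 to 0.155. About 1 N of friction; from 15 to 6 mm open a spring catch resists (push about 5 N in all), then pulls the drawer home and holds it.
- handle (a point): Middle of the drawer's brass bar handle: 110 mm long along y, about 10 mm thick, 35 mm in front of the drawer's front board and 48 mm above the desk. +x is the way to push the drawer home, -x the way it opens, z up.
- cabinet: Low wooden cabinet holding the drawer, fixed, 240 (x) by 240 (y) by 86 mm high. Origin at the centre of its underside; its front looks to its -x. The drawer's front board is 236 mm wide, 9 to 75 mm above the desk.
- cradle (a point): Middle of the cradle on the drawer's floor, 14 mm above the desk; axes as the handle's. The railcar goes here, its length along this y. Four cork cheeks, 18 mm high, inner faces at x = +-21, outer +-29, |y| 40 to 60 mm: they flank the car's ends, so only its middle is free for fingers. Front board at x = -65 mm, 61 high; side walls y = +-99, 34 high; cabinet front edge at x = -65 mm + opening.
- throttle: Cream plastic throttle box 90 x 66 x 40 mm with a black knob on top (54 mm in all), loose. Origin at the centre of its underside. Leave alone.
- bench: Small oak platform bench 74 x 28 mm, 42 mm high, loose. Origin at the centre of its underside. Leave alone.
- button (a joint): Chunky red push button, 36 mm wide, in a round 52 mm black housing fixed to the desk; how far it is pressed, in m (0 to 0.006). Leave alone.
- button_top (a point): Centre of the top of the red button, 22 mm above the desk.
There are look-alikes about, which are no part of the job. Several things look just like the part that bears railcar_mid: the one meant starts farthest from the robot's base.

How it is judged (in metres and radians):
On the way, in this order (a step that is already met when the one before it is completed fails the run):
1. the railcar stands on its wheels on the desk, clear of the canopy and let go ((x of railcar_mid in the frame of canopy below -0.14 m or x of railcar_mid in the frame of canopy above 0.14 m or y of railcar_mid in the frame of canopy below -0.09 m or y of railcar_mid in the frame of canopy above 0.09 m) and angle between railcar_mid's own z axis and vertical below 0.12 rad and contact force between the fingers and railcar below 0.1 N and linear speed of railcar below 0.02 m/s and height (world z) of railcar_mid below 0.027 m), for 0.2 s.
2. the railcar stands between the cork cheeks of the open drawer, let go (x of railcar_mid in the frame of cradle between -0.009 and 0.009 m and y of railcar_mid in the frame of cradle between -0.025 and 0.025 m and z of railcar_mid in the frame of cradle between 0.016 and 0.028 m and angle between the x axis of railcar_mid and the y axis of cradle, either way round below 0.15 rad and angle between railcar_mid's own z axis and vertical below 0.12 rad and contact force between the fingers and railcar below 0.1 N and linear speed of railcar below 0.02 m/s and value of joint drawer above 0.05 m), for 0.2 s.
3. the drawer is fully home (value of joint drawer below 0.004 m), for 0.2 s.
At the end, for the whole second after the job is handed in: The railcar stands on its wheels between the cork cheeks (its centre within 9 mm across and 25 mm along of the cradle's middle, along the drawer's width within 0.15 rad, tilted under 0.12 rad), untouched and at rest, and the drawer is home, less than 4 mm open (x of railcar_mid in the frame of cradle between -0.009 and 0.009 m and y of railcar_mid in the frame of cradle between -0.025 and 0.025 m and z of railcar_mid in the frame of cradle between 0.016 and 0.028 m and angle between the x axis of railcar_mid and the y axis of cradle, either way round below 0.15 rad and angle between railcar_mid's own z axis and vertical below 0.12 rad and contact force between the fingers and railcar below 0.1 N and linear speed of railcar below 0.02 m/s and value of joint drawer below 0.004 m).
It fails at once if the throttle box or the bench is shifted by over 20 mm (distance of any of throttle, bench from where it was at the start of the episode above 0.02 m).
It fails at once if the red button is pressed (value of joint button above 0.003 m).
It also fails if it takes over 69 s, if anything falls off the work surface, if the arm or the gripper's body presses on something with over 40 N, if the wrist force passes 120 N, or if a joint passes its speed limit or range.

## Robot

A 6-joint arm with a two-finger parallel gripper is mounted at the origin on the work surface. World frame = base frame: x ahead of the robot, y to its left, z up, the work surface at z = 0. Lengths are in mm, angles in degrees, forces in N, time in s.
With the tool pointing down it reaches from about 350 to 850 mm from the base axis. Payload 8.1 kg.
Tool frame: the origin (TCP) lies on the mounting face of the last link; the fingertips stand 173 mm ahead of it and the grasp point (between the pads) lies 155 mm ahead of it; z points along the fingers, y is the direction in which the jaws open and shut (so a half turn about z gives the same grasp; the last joint's range is limited). The gripper opens to 85 mm and grips with 20 to 120 N. Pads are 22 mm wide; open, the fingers measure 114 mm over their backs; the gripper's body (76 mm by 85 mm) begins 54 mm behind the grasp point. The pads swing forward as they close: fully open they stand 13 mm farther back than shut.
Start: joints at [-76.57, 7.471, 85.268, -0, 87.261, -4.893], TCP at [188.646, -569.578, 404.692] pointing down, gripper open.
Joint ranges: [-169.43, 169.43], [-51.17, 129.36], [1.28, 143.12], [-76.62, 256.62], [0, 156.53], [-152.29, 152.29]. Speed limits (degrees/s): [136.94, 136.94, 159.86, 180, 180, 180].

## Interface

Orientations are given as [roll, pitch, yaw] about the fixed x, y, z axes, in that order (R = Rz(yaw) Ry(pitch) Rx(roll)).
In Python, from bench import * gives the robot as it stands.
- The arm moves only by the tool arm_command, never from a script. Its argument "plan" is a list of rows, each an object of numbers: "jaw": the closure, from 0 (fully open) to 1 (shut); "dx", "dy", "dz": the shift along the tool's x, y, z in mm; "wx", "wy", "wz": the turn, a rotation vector about the tool's x, y, z in rad. A call has 1 to 12 rows; each row is the pose to reach, as a shift and turn from the pose commanded when the call began, along the tool's axes at that moment; what a row does not reach only later rows make up. A row lasts 1/10 s, in which the tool goes at most 50 mm and 8.59 degrees, less where a joint would pass 70% of its speed; a pose out of reach is approached as far as the arm can. A call with a gripper value outside its range is refused whole. The fingers move at their own pace and stop on an object; "squeeze" is the grip in N (left out, the last holds). Time passes only in rows, so rows that repeat a pose let the fingers close. It gives the time, the measured TCP pose, the force and the opening at its end, in the units of the state.
- sense(): the state, without advancing time (a new reading comes with each control period).
- snapshot(name): name is "scene" or "top"; returns a dict with "pixels" (420x560x3 uint8, red, green, blue), "fx", "fy", "cx", "cy" (pixels), "extrinsics" (4x4, takes a point from camera to world coordinates). Camera axes: x right, y up, looking along -z (the intrinsics and any distortion apply to the point x, -y, -z); pixel columns grow to the right and rows downward; lengths in mm; the calibration is good to about 2 mm. A picture is of the moment at which its call begins. There is no depth.
- hand_in(): hands the job in, once; it reports no verdict.
Trained networks look in the newest picture that a camera, given by its name, has taken for a name from the list of things; names that differ only in an ending like _2 or _b are one class to them, and where a whole thing is asked for, a point or a joint stands for the part that bears it (a point fixed in the world has none). Each returns a list of dicts, best first, with "score" (0 to 1); they miss things now and then, are a little off and sometimes report something else, mostly with a low value. They report only what shows in the picture. A call takes as long as a camera call. They do not tell look-alikes from the thing itself.
- recognise(camera, target): "box" ([left, top, width, height] in pixels, round what is visible of it).
- pinpoint(camera, target): "pixel" ([column, row] in pixels: a listed point, or the origin of a listed thing).
The state is a dict: "time": time; "joint_pos": joint angles; "qd": joint speeds; "joint_efforts": joint torques, N m; "tool_pos": TCP position; "tcp_rot": TCP orientation; "ft_force": force on the tool from outside, world axes, zero at the start; "wrist_torque": the same for the moment, N m; "finger_gap": finger opening in mm.
Only numpy, scipy, OpenCV 4.12 (cv2) and the standard library are available. Lean on these libraries where they do the work, as an engineer would, in place of code of your own. Each camera call takes 0.05 s, during which the arm holds its last target.

## Working session

There is one attempt and no reset: what is moved stays moved. The work goes in short steps, Python scripts to look and compute and a tool call to move; the robot and the scene stay as the last step left them, time stands still between calls to the robot, and variables do not carry over. Pictures are saved under pics/ and viewed, and the job is handed in when it is done.

Besides the shell and the picture viewer there is one more tool, called after "Call:" as name([rows], argument=value, ...), one row to a line, values as JSON. arm_command: Moves the arm, as the interface text tells. Its arguments: {"type":"object","properties":{"plan":{"type":"array"},"squeeze":{"type":"number"}},"required":["plan"]}

```bash
ls; mkdir -p pics; cat > h.py <<'E'
from bench import *
import numpy as np, cv2
def snap(n,f=None):
    s=snapshot(n); s['pixels']=np.asarray(s['pixels'])
    if f: cv2.imwrite('pics/'+f,cv2.cvtColor(s['pixels'].astype(np.uint8),cv2.COLOR_RGB2BGR))
    return s
E
python3 - <<'E'
from h import *
for c in ('scene','top'):
    s=snap(c,c+'0.png'); print({k:v for k,v in s.items() if k!='pixels'})
    for t in ['railcar_mid','canopy','handle','cabinet','cradle','throttle','bench','button_top']:
        print(c,t,[(np.round(d['pixel'],1).tolist(),round(d['score'],2)) for d in pinpoint(c,t)][:5],[(np.round(d['box']).tolist(),round(d['score'],2)) for d in recognise(c,t)][:5])
print(sense())
E
```

```text
pics
{'fx': 448.29612415736443, 'fy': 448.29612415736443, 'cx': 277.5494782815135, 'cy': 207.71000675678357, 'extrinsics': array([[-2.48934355e-01, -7.15197397e-01,  6.53088333e-01,
         1.35859170e+03],
       [ 9.68494080e-01, -1.78851497e-01,  1.73295584e-01,
         2.39015380e+02],
       [-7.13472397e-03,  6.75651408e-01,  7.37186727e-01,
         9.84040526e+02],
       [ 0.00000000e+00,  0.00000000e+00,  0.00000000e+00,
         1.00000000e+00]])}
scene railcar_mid [([400.1, 181.5], 0.91), ([316.6, 178.6], 0.83)] [([348.0, 226.0, 13.0, 13.0], 0.7), ([374.0, 170.0, 48.0, 22.0], 0.64), ([308.0, 158.0, 19.0, 42.0], 0.6)]
scene canopy [([362.0, 275.2], 0.68)] [([339.0, 205.0, 45.0, 93.0], 0.89)]
scene handle [([247.8, 177.0], 0.77)] [([190.0, 167.0, 87.0, 62.0], 0.91)]
scene cabinet [([195.0, 258.4], 0.93)] [([126.0, 166.0, 150.0, 142.0], 0.72)]
scene cradle [([230.6, 207.5], 0.96)] [([190.0, 167.0, 86.0, 62.0], 0.89)]
scene throttle [([453.0, 238.1], 0.93)] [([440.0, 220.0, 32.0, 31.0], 0.72), ([290.0, 268.0, 14.0, 17.0], 0.16)]
scene bench [([111.8, 199.7], 0.57)] [([102.0
[... 1270 characters left out ...]
([249.8, 146.1], 0.49)] []
{'time': 1.7, 'joint_pos': array([-7.65693165e+01,  7.46966679e+00,  8.52680065e+01,  4.36939056e-04,
        8.72595257e+01, -4.89418007e+00]), 'qd': array([-0.14595705,  0.00394775,  0.03206239,  0.04623212,  0.02165609,
       -0.01063772]), 'joint_efforts': array([-2.34914132e-04, -5.69300830e+01, -5.00855541e+01, -1.81067567e-04,
        1.27682513e-03, -8.71088076e-06]), 'tool_pos': array([ 188.65589791, -569.57713712,  404.70588463]), 'tcp_rot': array([ 1.79997172e+02, -1.95875600e-04,  1.83248427e+01]), 'ft_force': array([-0.88320228,  1.06326358,  0.48391798]), 'wrist_torque': array([ 0.05348348, -0.06175402,  0.04409075]), 'finger_gap': 85.26597388464513}
```

```bash
python3 - <<'E'
import cv2
for c in ('scene','top'):
    i=cv2.imread(f'pics/{c}0.png'); cv2.imwrite(f'pics/{c}0b.png',cv2.resize(i,(800,600),interpolation=cv2.INTER_CUBIC))
E
```

```text
(no output)
```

View pics/scene0b.png

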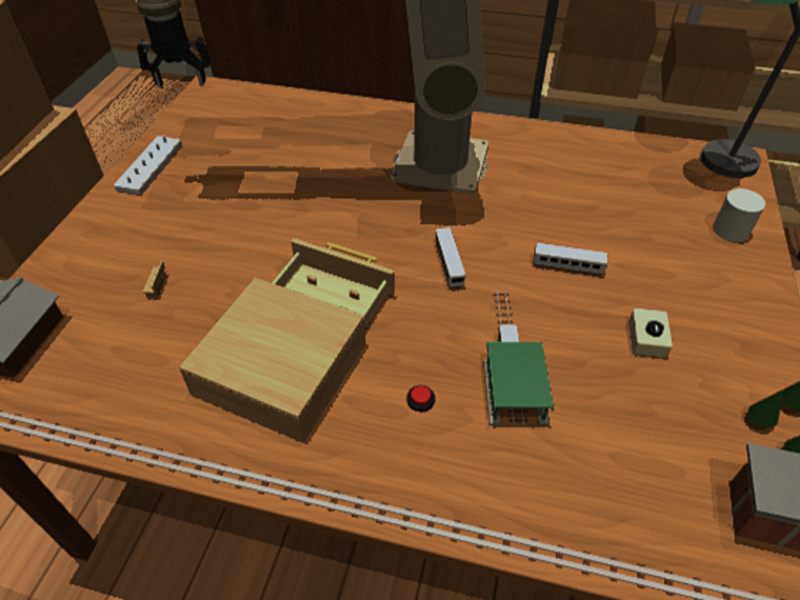

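View pics/top0b.png

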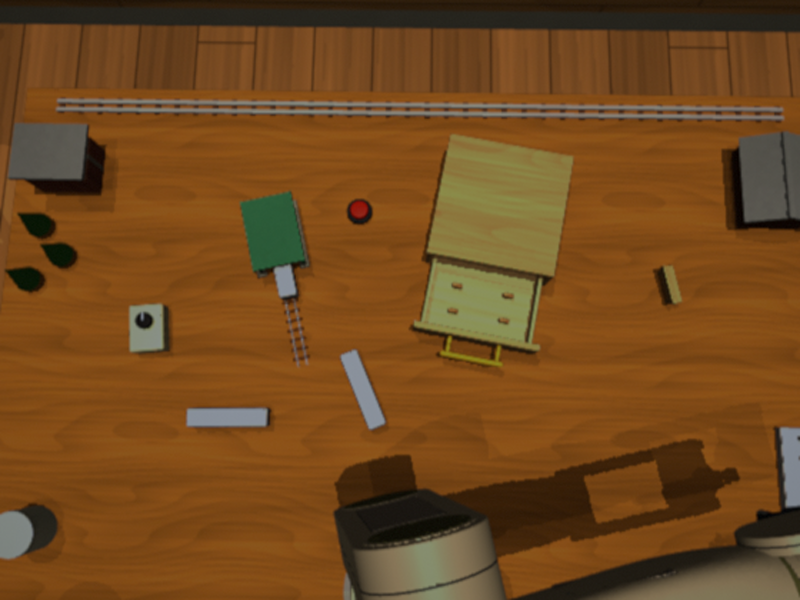

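```bash
cat >> h.py <<'E'
CAL={'scene':dict(f=448.29612415736443,c=(277.5494782815135,207.71000675678357),E=np.array([[-2.48934355e-01,-7.15197397e-01,6.53088333e-01,1.35859170e+03],[9.68494080e-01,-1.78851497e-01,1.73295584e-01,2.39015380e+02],[-7.13472397e-03,6.75651408e-01,7.37186727e-01,9.84040526e+02],[0,0,0,1]])),
'top':dict(f=485.04482273737017,c=(277.5226497164161,210.75082863050787),E=np.array([[1.87451448e-02,9.84011376e-01,-1.77116434e-01,3.00442923e+02],[-9.99763123e-01,1.64880049e-02,-1.42071519e-02,1.48107593e+01],[-1.10597025e-02,1.77340795e-01,9.84087357e-01,1.34161004e+03],[0,0,0,1]]))}
def proj(c,P):
    k=CAL[c];P=np.atleast_2d(P).astype(float);p=(P-k['E'][:3,3])@k['E'][:3,:3]
    return np.c_[k['c'][0]+k['f']*p[:,0]/-p[:,2], k['c'][1]+k['f']*-p[:,1]/-p[:,2]]
def ray(c,px):
    k=CAL[c];d=np.array([(px[0]-k['c'][0])/k['f'],-(px[1]-k['c'][1])/k['f'],-1.]);d=k['E'][:3,:3]@d
    return k['E'][:3,3],d/np.linalg.norm(d)
def onz(c,px,z):
    o,d=ray(c,px);return o+d*(z-o[2])/d[2]
def tri(a,b,ca='scene',cb='top'):
    A=np.zeros((3,3));r=np.zeros(3);L=[ray(ca,a),ray(cb,b)]
    for o,d in L:
        M=np.eye(3)-np.outer(d,d);A+=M;r+=M@o
    x=np.linalg.solve(A,r);return x,[round(float(np.linalg.norm((np.eye(3)-np.outer(d,d))@(x-o))),1) for o,d in L]
def crop(c,src,box,sc,out):
    i=cv2.imread('pics/'+src);x,y,w,hh=box
    cv2.imwrite('pics/'+out,cv2.resize(i[y:y+hh,x:x+w],None,fx=sc,fy=sc,interpolation=cv2.INTER_CUBIC))
E
python3 - <<'E'
from h import *
for n,a,b in [('carA',(356,233),(200,197)),('carB',(316.6,178.6),(254.2,274.2)),('carC',(400.1,181.5),(157.5,294.3)),('canopy',(362,275.2),(196.6,166.8)),('handle',(247.8,177),(329.2,251.7)),('cab',(195,258.4),(347.6,150)),('cradle',(230.6,207.5),(339,211.1)),('thr',(453,238.1),(102.8,233.7)),('bench',(111.8,199.7),(464,199.7)),('but',(289.6,274),(249.8,146.1))]:
    x,e=tri(a,b);print(n,x.round(1),e)
crop('scene','scene0.png',(325,190,75,115),6,'c_s.png')
crop('top','top0.png',(155,125,75,135),5,'c_t.png')
crop('scene','scene0.png',(120,160,160,150),5,'d_s.png')
crop('top','top0.png',(280,85,130,180),4,'d_t.png')
a=cv2.imread('pics/c_s.png');b=cv2.imread('pics/c_t.png')
def hcat(a,b):
    H=max(a.shape[0],b.shape[0]);o=np.zeros((H,a.shape[1]+b.shape[1]+5,3),np.uint8);o[:a.shape[0],:a.shape[1]]=a;o[:b.shape[0],a.shape[1]+5:]=b;return o
o=hcat(a,b);print(o.shape);o=o[:600] if o.shape[0]>600 else o
cv2.imwrite('pics/c.png',cv2.resize(hcat(a,b),(800*1,int(hcat(a,b).shape[0]*800/hcat(a,b).shape[1]))) if False else hcat(a,b))
E
```

```text
carA [567.8 246.2  48.2] [0.4, 0.4]
carB [362.   96.7  24.4] [3.3, 3.3]
carC [304.5 352.1  17.9] [1.2, 1.2]
canopy [665.5 275.   -1.4] [6.4, 6.4]
handle [ 424.5 -104.2   42.9] [2.7, 2.7]
cab [ 721.8 -162.8    1.2] [0.8, 0.8]
cradle [ 538.1 -128.6   20.3] [7.7, 7.7]
thr [469.8 519.5  -8.5] [5.2, 5.2]
bench [ 580.9 -486.5    4.9] [0.9, 0.9]
but [723.1 108.2  26.2] [7.6, 7.6]
(690, 830, 3)
```

View crops.

```bash
python3 - <<'E'
from h import *
i=cv2.imread('pics/c.png');cv2.imwrite('pics/c2.png',cv2.resize(i,(700,int(690*700/830))))
cv2.imwrite('pics/d_s2.png',cv2.imread('pics/d_s.png')[:600,:800]);
i=cv2.imread('pics/d_t.png');print(i.shape);cv2.imwrite('pics/d_t2.png',i[280:720] )
E
```

```text
(720, 520, 3)
```

View pics/c2.png

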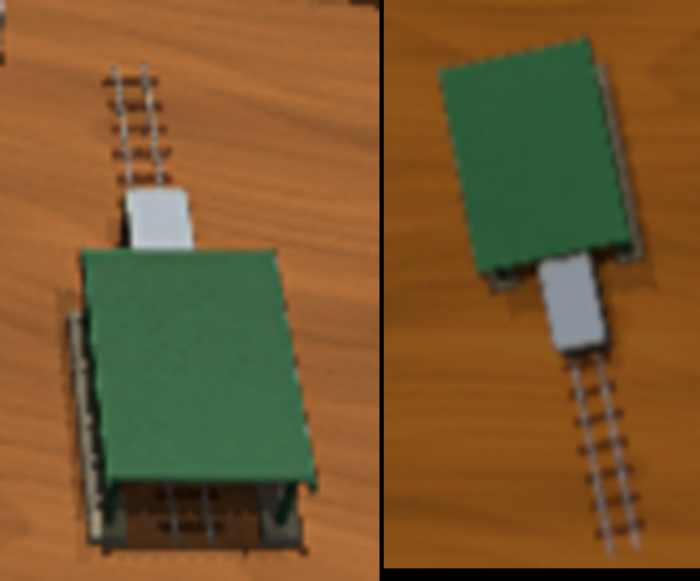

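View pics/d_s2.png

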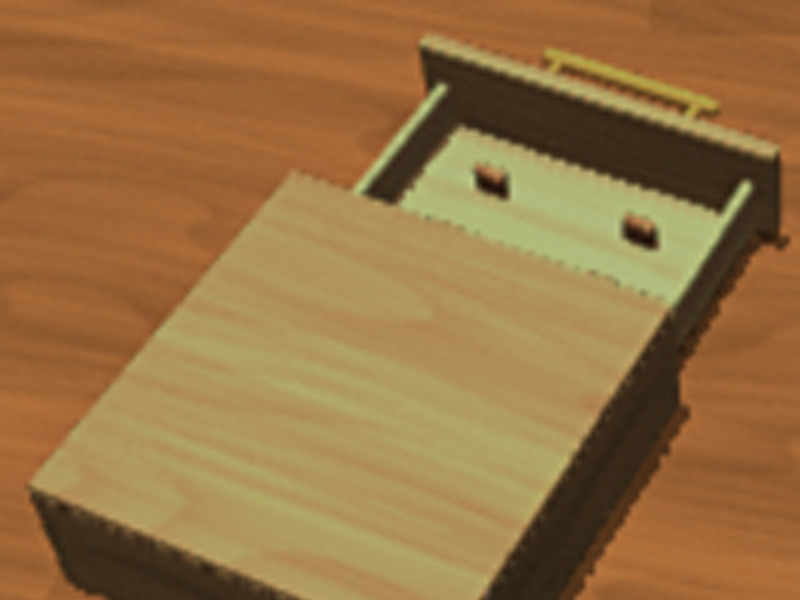

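View pics/d_t2.png

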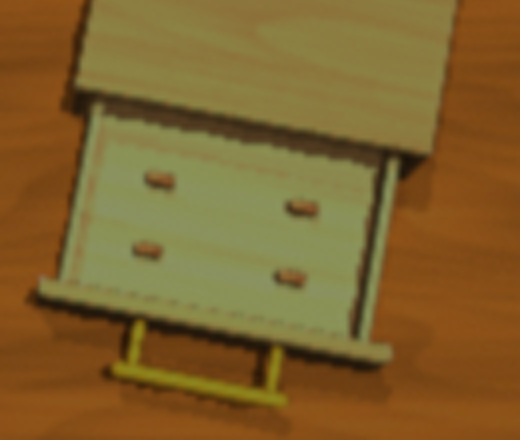

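```bash
cat > m.py <<'E'
from h import *
def n(p,s,o): return (np.array(p)+.5)/s-.5+np.array(o)
S=lambda x,y:n((x,y),6*700/830,(325,190)); T=lambda x,y:n((x-383.7,y),5*700/830,(155,125))
DS=lambda x,y:n((x,y),5,(120,160)); DT=lambda x,y:n((x,y),4,(280,155))
if __name__=='__main__':
    F=[('roof -x-y',S(82,252),T(635,243),62),('roof -x+y',S(275,252),T(480,275),62),('roof +x+y',S(313,478),T(441,72),62),('roof +x-y',S(106,480),T(588,40),62),
    ('car -y',S(127,190),T(604,343),44),('car +y',S(185,190),T(558,349),44),
    ('cab f-y',DS(292,172),DT(430,155),86),('cab f+y',DS(670,310),DT(78,92),86),
    ('board -y',DS(425,37),DT(390,358),75),('board +y',DS(778,148),DT(40,291),75),
    ('cheek f-y',DS(490,170),DT(290,278),32),('cheek f+y',DS(640,220),DT(147,249),32),
    ('handle -y',DS(548,52),DT(283,399),53),('handle +y',DS(716,104),DT(113,368),53)]
    for k,a,b,z in F:
        x,e=tri(a,b);print(k,x.round(1),e[0],'z-known scene',onz('scene',a,z).round(1)[:2],'top',onz('top',b,z).round(1)[:2])
    print([onz('top',DT(*p),32).round(1) for p in [(160,180),(302,208),(147,249),(290,278)]])
E
python3 m.py
```

```text
roof -x-y [607.3 209.   57.5] 1.8 z-known scene [610.5 210.9] top [606.5 206.5]
roof -x+y [584.3 306.8  59.3] 0.9 z-known scene [586.3 307.5] top [583.8 305.3]
roof +x+y [719.4 338.7  61.5] 0.2 z-known scene [719.7 338.8] top [719.2 338.4]
roof +x-y [743.3 243.6  59.7] 0.0 z-known scene [744.9 243.6] top [742.5 243.1]
car -y [544.7 227.1  40.5] 0.0 z-known scene [547.7 227.2] top [544.  226.5]
car +y [539.7 256.9  43.3] 0.6 z-known scene [540.1 257.5] top [539.6 256.1]
cab f-y [ 578.5 -256.4   84. ] 0.4 z-known scene [ 580.2 -255.7] top [ 577.9 -255.6]
cab f+y [619.3 -23.4  77.1] 0.3 z-known scene [626.6 -21.1] top [617.  -22.9]
board -y [ 444.3 -229.4   73.6] 0.1 z-known scene [ 445.7 -228.7] top [ 444.1 -229. ]
board +y [484.5   0.5  74.1] 0.2 z-known scene [485.4   0.9] top [4.844e+02 4.000e-01]
cheek f-y [ 502.8 -171.1   31.6] 0.8 z-known scene [ 503.3 -171.7] top [ 502.5 -170.3]
cheek f+y [520.9 -73.   32.4] 0.2 z-known scene [520.6 -73.3] top [520.9 -72.9]
handle -y [ 418.1 -162.1   52.9] 0.1 z-known scene [ 418.2 -162.1] top [ 418.1 -162. ]
handle +y [436.9 -49.7  52.6] 0.5 z-known scene [437.4 -50.1] top [436.7 -49.2]
[array([569.2, -81.6,  32. ]), array([ 551.2, -178.9,   32. ]), array([520.9, -72.9,  32. ]), array([ 502.5, -170.3,   32. ])]
```

```bash
cat > ov.py <<'E'
from h import *
def rect(cx,cy,yaw,z,x0,x1,y0,y1):
    a=np.radians(yaw);R=np.array([[np.cos(a),-np.sin(a)],[np.sin(a),np.cos(a)]])
    q=np.array([[x0,y0],[x1,y0],[x1,y1],[x0,y1]])@R.T+[cx,cy]
    return np.c_[q,np.full(4,z)]
def over(cam,src,box,sc,out,items):
    i=cv2.imread('pics/'+src);x,y,w,h=box
    i=cv2.resize(i[y:y+h,x:x+w],None,fx=sc,fy=sc,interpolation=cv2.INTER_CUBIC)
    for P,col in items:
        p=((proj(cam,P)-[x,y]+.5)*sc-.5).round().astype(int)
        cv2.polylines(i,[p.reshape(-1,1,2)],True,col,1)
    cv2.imwrite('pics/'+out,i); return i
def pair(srcS,bs,ss,srcT,bt,st,items,out):
    a=over('scene',srcS,bs,ss,'_a.png',items);b=over('top',srcT,bt,st,'_b.png',items)
    H=max(a.shape[0],b.shape[0]);o=np.zeros((H,a.shape[1]+b.shape[1]+5,3),np.uint8);o[:a.shape[0],:a.shape[1]]=a;o[:b.shape[0],a.shape[1]+5:]=b
    cv2.imwrite('pics/'+out,o);print(o.shape)
E
python3 - <<'E'
from ov import *
can=(664,274.5,13.6)
it=[(rect(*can,62,-70,70,-50,50),(255,255,0)),(rect(*can,8,-70,70,-50,-34),(0,255,255))]
ye=12.5;ca,sa=np.cos(np.radians(ye)),np.sin(np.radians(ye))
ex,ey=543,242;cm=(ex+75*ca,ey+75*sa,ye);print(cm)
it+=[(rect(*cm,44,-75,-20,-17,17),(0,0,255)),(rect(*cm,4,-75,-20,-17,17),(255,0,255))]
pair('scene0.png',(325,190,70,115),5,'top0.png',(160,125,75,115),5,it,'ovc.png')
dr=(536,-126,-10)
it=[(rect(*dr,32,sx*25-4,sx*25+4,sy*50-10,sy*50+10),(0,0,255)) for sx in(-1,1) for sy in (-1,1)]
it+=[(rect(*dr,75,-75,-65,-118,118),(255,255,0)),(rect(*dr,53,-115,-105,-55,55),(255,0,255)),(rect(*dr,86,65,305,-120,120),(255,0,0))]
pair('scene0.png',(185,165,95,80),4,'top0.png',(280,165,105,95),4,it,'ovd.png')
E
```

```text
(np.float64(616.222200533995), np.float64(258.2329710453577), 12.5)
(575, 730, 3)
(380, 805, 3)
```

View pics/ovc.png

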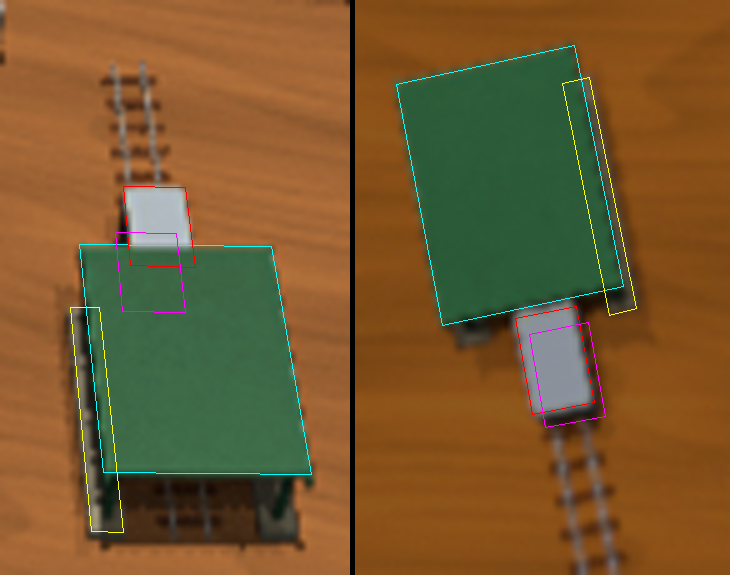

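View pics/ovd.png

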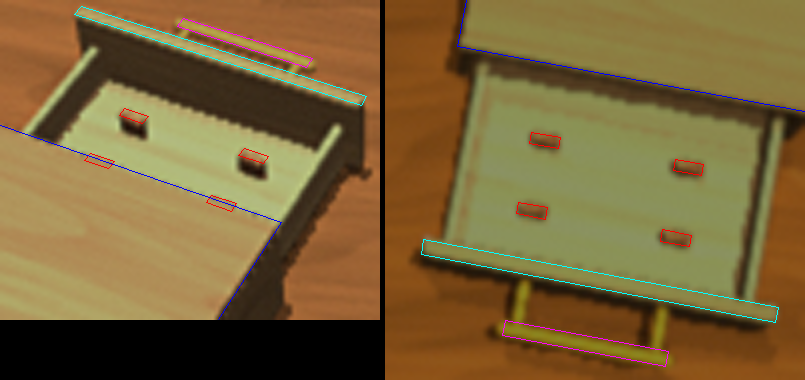

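```bash
cat > go.py <<'E'
from h import *
import sys
from scipy.spatial.transform import Rotation as Ro
# usage: go.py x y z(TCP) yaw
s=sense();x,y,z,yaw=map(float,sys.argv[1:5])
R=Ro.from_euler('xyz',s['tcp_rot'],degrees=True);G=Ro.from_euler('xyz',[180,0,yaw],degrees=True)
d=R.inv().apply(np.array([x,y,z])-s['tool_pos']);w=(R.inv()*G).as_rotvec()
print('t',round(s['time'],2),'pos',s['tool_pos'].round(1),s['tcp_rot'].round(2),'F',s['ft_force'].round(1),'gap',round(s['finger_gap'],1),'j',s['joint_pos'].round(0))
print('d',d.round(1),'w',w.round(4),'rows>=',np.linalg.norm(d)/50,np.degrees(np.linalg.norm(w))/8.59)
E
python3 go.py 480 -150 400 15; python3 go.py 564.5 246.8 300 12.5
```

```text
t 1.7 pos [ 188.7 -569.6  404.7] [180.    -0.    18.32] F [-0.9  1.1  0.5] gap 85.3 j [-77.   7.  85.   0.  87.  -5.]
d [ 408.5 -306.7    4.7] w [ 0.    -0.     0.058] rows>= 10.216623809516756 0.38705982340942235
t 1.7 pos [ 188.7 -569.6  404.7] [180.    -0.    18.32] F [-0.9  1.1  0.5] gap 85.3 j [-77.   7.  85.   0.  87.  -5.]
d [ 613.5 -656.8  104.7] w [ 0.     -0.      0.1017] rows>= 18.096339313316236 0.6780958514708862
```

Call:
arm_command([
  {"dx": 50, "dy": -36, "jaw": 0},
  {"dx": 100, "dy": -72, "jaw": 0},
  {"dx": 150, "dy": -108, "jaw": 0},
  {"dx": 408, "dy": -307, "wz": 0.06, "jaw": 0},
  {"dx": 408, "dy": -307, "wz": 0.06, "jaw": 0},
  {"dx": 408, "dy": -307, "wz": 0.06, "jaw": 0},
  {"dx": 408, "dy": -307, "wz": 0.06, "jaw": 0},
  {"dx": 408, "dy": -307, "wz": 0.06, "jaw": 0},
  {"dx": 613, "dy": -657, "dz": 105, "wz": 0.102, "jaw": 0},
  {"dx": 613, "dy": -657, "dz": 105, "wz": 0.102, "jaw": 0},
  {"dx": 613, "dy": -657, "dz": 105, "wz": 0.102, "jaw": 0},
  {"dx": 613, "dy": -657, "dz": 105, "wz": 0.102, "jaw": 0},
])

```text
invalid input
```

```bash
python3 go.py 564.5 246.8 300 12.5
```

```text
t 1.7 pos [ 188.7 -569.6  404.7] [180.    -0.    18.32] F [-0.9  1.1  0.5] gap 85.3 j [-77.   7.  85.   0.  87.  -5.]
d [ 613.5 -656.8  104.7] w [ 0.     -0.      0.1017] rows>= 18.096339313316236 0.6780958514708862
```

Call:
arm_command([
  {"jaw": 0, "dx": 50, "dy": -36, "dz": 0, "wx": 0, "wy": 0, "wz": 0},
  {"jaw": 0, "dx": 100, "dy": -72, "dz": 0, "wx": 0, "wy": 0, "wz": 0},
  {"jaw": 0, "dx": 408, "dy": -307, "dz": 0, "wx": 0, "wy": 0, "wz": 0.06},
  {"jaw": 0, "dx": 408, "dy": -307, "dz": 0, "wx": 0, "wy": 0, "wz": 0.06},
  {"jaw": 0, "dx": 408, "dy": -307, "dz": 0, "wx": 0, "wy": 0, "wz": 0.06},
  {"jaw": 0, "dx": 408, "dy": -307, "dz": 0, "wx": 0, "wy": 0, "wz": 0.06},
  {"jaw": 0, "dx": 408, "dy": -307, "dz": 0, "wx": 0, "wy": 0, "wz": 0.06},
  {"jaw": 0, "dx": 408, "dy": -307, "dz": 0, "wx": 0, "wy": 0, "wz": 0.06},
  {"jaw": 0, "dx": 613, "dy": -657, "dz": 105, "wx": 0, "wy": 0, "wz": 0.102},
  {"jaw": 0, "dx": 613, "dy": -657, "dz": 105, "wx": 0, "wy": 0, "wz": 0.102},
  {"jaw": 0, "dx": 613, "dy": -657, "dz": 105, "wx": 0, "wy": 0, "wz": 0.102},
  {"jaw": 0, "dx": 613, "dy": -657, "dz": 105, "wx": 0, "wy": 0, "wz": 0.102},
], squeeze=40)

```text
time: 2.9
tool_pos: [473.6, -51.6, 364.3]
tcp_rot: [180.0, -0.1, 12.5]
ft_force: [1.4, -0.9, 0.6]
finger_gap: 85.6
```

```bash
python3 go.py 564.5 246.8 300 12.5
```

```text
t 2.9 pos [473.6 -51.6 364.3] [ 1.7997e+02 -5.0000e-02  1.2470e+01] F [ 1.4 -0.9  0.6] gap 85.6 j [-12. -11. 107.  -0.  83.  65.]
d [ 153.1 -271.7   64.3] w [ 0.0005 -0.0009 -0.0005] rows>= 6.369196554526652 0.007495736814902138
```

Call:
arm_command([
  {"jaw": 0, "dx": 150, "dy": -265, "dz": 60, "wx": 0, "wy": 0, "wz": 0},
  {"jaw": 0, "dx": 150, "dy": -265, "dz": 60, "wx": 0, "wy": 0, "wz": 0},
  {"jaw": 0, "dx": 150, "dy": -265, "dz": 60, "wx": 0, "wy": 0, "wz": 0},
  {"jaw": 0, "dx": 150, "dy": -265, "dz": 60, "wx": 0, "wy": 0, "wz": 0},
  {"jaw": 0, "dx": 150, "dy": -265, "dz": 60, "wx": 0, "wy": 0, "wz": 0},
  {"jaw": 0, "dx": 150, "dy": -265, "dz": 60, "wx": 0, "wy": 0, "wz": 0},
  {"jaw": 0, "dx": 150, "dy": -265, "dz": 60, "wx": 0, "wy": 0, "wz": 0},
  {"jaw": 0, "dx": 150, "dy": -265, "dz": 60, "wx": 0, "wy": 0, "wz": 0},
  {"jaw": 0, "dx": 150, "dy": -265, "dz": 60, "wx": 0, "wy": 0, "wz": 0},
])

```text
time: 3.8
tool_pos: [562.6, 236.9, 304.4]
tcp_rot: [180.0, 0.0, 12.5]
ft_force: [0.0, -0.4, -0.4]
finger_gap: 85.5
```

```bash
python3 go.py 564.5 246.8 190 12.5
```

```text
t 3.8 pos [562.6 236.9 304.4] [1.7997e+02 2.0000e-02 1.2490e+01] F [ 0.  -0.4 -0.4] gap 85.5 j [18. 13. 90. -0. 77. 96.]
d [  4.   -9.3 114.4] w [ 0.0006  0.0003 -0.0001] rows>= 2.2968564491073433 0.004480450858980062
```

Call:
arm_command([
  {"jaw": 0, "dx": 4, "dy": -9, "dz": 20, "wx": 0, "wy": 0, "wz": 0},
  {"jaw": 0, "dx": 4, "dy": -9, "dz": 55, "wx": 0, "wy": 0, "wz": 0},
  {"jaw": 0, "dx": 4, "dy": -9, "dz": 90, "wx": 0, "wy": 0, "wz": 0},
  {"jaw": 0, "dx": 4, "dy": -9, "dz": 112, "wx": 0, "wy": 0, "wz": 0},
  {"jaw": 0, "dx": 4, "dy": -9, "dz": 112, "wx": 0, "wy": 0, "wz": 0},
  {"jaw": 0, "dx": 4, "dy": -9, "dz": 112, "wx": 0, "wy": 0, "wz": 0},
])

```text
time: 4.4
tool_pos: [565.0, 245.9, 193.4]
tcp_rot: [180.0, -0.0, 12.4]
ft_force: [0.5, -0.2, 0.5]
finger_gap: 85.6
```

```bash
python3 - <<'E'
from h import *
snap('scene','s1.png');snap('top','t1.png')
crop('scene','s1.png',(300,150,130,130),3,'s1c.png');crop('top','t1.png',(130,120,130,130),3,'t1c.png')
a=cv2.imread('pics/s1c.png');b=cv2.imread('pics/t1c.png');cv2.imwrite('pics/st1.png',np.hstack([a,b]))
E
python3 go.py 564.5 246.8 177 12.5
```

```text
t 4.5 pos [565.8 246.8 195. ] [-179.98   -0.22   12.42] F [-0.3  0.   0.8] gap 85.4 j [19. 21. 93. -0. 66. 96.]
d [-1.4 -0.3 18. ] w [-0.0003 -0.0038 -0.0014] rows>= 0.36183314238904574 0.02697718505495552
```

View pics/st1.png

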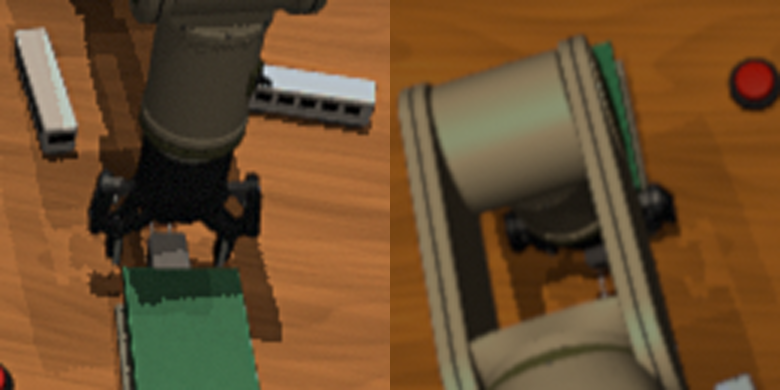

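Call:
arm_command([
  {"jaw": 0, "dx": 0, "dy": 0, "dz": 9, "wx": 0, "wy": 0, "wz": 0},
  {"jaw": 0, "dx": 0, "dy": 0, "dz": 16, "wx": 0, "wy": 0, "wz": 0},
  {"jaw": 0, "dx": 0, "dy": 0, "dz": 16, "wx": 0, "wy": 0, "wz": 0},
  {"jaw": 0, "dx": 0, "dy": 0, "dz": 16, "wx": 0, "wy": 0, "wz": 0},
])

```text
time: 4.9
tool_pos: [564.4, 247.2, 175.9]
tcp_rot: [180.0, 0.0, 12.5]
ft_force: [-0.6, 0.3, 0.1]
finger_gap: 85.3
```

```bash
python3 go.py 564.5 246.8 177 12.5
```

```text
t 4.9 pos [564.4 247.2 175.9] [1.7999e+02 5.0000e-02 1.2490e+01] F [-0.6  0.3  0.1] gap 85.3 j [19. 22. 93. -0. 65. 96.]
d [ 0.   0.4 -1.1] w [ 0.0001  0.0008 -0.0002] rows>= 0.02312905232736235 0.005876711122951374
```

Close gently.

Call:
arm_command([
  {"jaw": 0.3, "dx": 0, "dy": 0, "dz": 0, "wx": 0, "wy": 0, "wz": 0},
  {"jaw": 0.5, "dx": 0, "dy": 0, "dz": 0, "wx": 0, "wy": 0, "wz": 0},
  {"jaw": 0.7, "dx": 0, "dy": 0, "dz": 0, "wx": 0, "wy": 0, "wz": 0},
  {"jaw": 0.8, "dx": 0, "dy": 0, "dz": 0, "wx": 0, "wy": 0, "wz": 0},
  {"jaw": 0.8, "dx": 0, "dy": 0, "dz": 0, "wx": 0, "wy": 0, "wz": 0},
  {"jaw": 0.8, "dx": 0, "dy": 0, "dz": 0, "wx": 0, "wy": 0, "wz": 0},
  {"jaw": 0.8, "dx": 0, "dy": 0, "dz": 0, "wx": 0, "wy": 0, "wz": 0},
], squeeze=30)

```text
time: 5.6
tool_pos: [564.8, 247.3, 176.7]
tcp_rot: [-180.0, -0.0, 12.5]
ft_force: [-0.4, -0.5, 2.8]
finger_gap: 34.0
```

```bash
python3 go.py 564.5 246.8 177 12.5
```

```text
t 5.6 pos [564.8 247.3 176.7] [-1.7999e+02 -3.0000e-02  1.2480e+01] F [-0.4 -0.5  2.8] gap 34.0 j [19. 22. 93.  0. 65. 96.]
d [-0.4  0.5 -0.3] w [-0.0002 -0.0006 -0.0003] rows>= 0.013707957431753959 0.004705461768691431
```

Call:
arm_command([
  {"jaw": 0.8, "dx": -5, "dy": 0, "dz": -1, "wx": 0, "wy": 0, "wz": 0},
  {"jaw": 0.8, "dx": -15, "dy": 0, "dz": -1, "wx": 0, "wy": 0, "wz": 0},
  {"jaw": 0.8, "dx": -30, "dy": 0, "dz": -1, "wx": 0, "wy": 0, "wz": 0},
  {"jaw": 0.8, "dx": -45, "dy": 0, "dz": -1, "wx": 0, "wy": 0, "wz": 0},
  {"jaw": 0.8, "dx": -60, "dy": 0, "dz": -1, "wx": 0, "wy": 0, "wz": 0},
  {"jaw": 0.8, "dx": -75, "dy": 0, "dz": -1, "wx": 0, "wy": 0, "wz": 0},
  {"jaw": 0.8, "dx": -90, "dy": 0, "dz": -1, "wx": 0, "wy": 0, "wz": 0},
  {"jaw": 0.8, "dx": -105, "dy": 0, "dz": -1, "wx": 0, "wy": 0, "wz": 0},
  {"jaw": 0.8, "dx": -115, "dy": 0, "dz": -1, "wx": 0, "wy": 0, "wz": 0},
  {"jaw": 0.8, "dx": -120, "dy": 0, "dz": 0, "wx": 0, "wy": 0, "wz": 0},
  {"jaw": 0.8, "dx": -120, "dy": 0, "dz": 0, "wx": 0, "wy": 0, "wz": 0},
  {"jaw": 0.8, "dx": -120, "dy": 0, "dz": 0, "wx": 0, "wy": 0, "wz": 0},
])

```text
time: 6.8
tool_pos: [447.4, 221.3, 176.6]
tcp_rot: [-180.0, 0.0, 12.5]
ft_force: [-3.5, -0.9, 7.6]
finger_gap: 33.9
```

```bash
python3 go.py 564.5 246.8 177 12.5
```

```text
t 6.8 pos [447.4 221.3 176.6] [-1.800e+02  3.000e-02  1.248e+01] F [-3.5 -0.9  7.6] gap 33.9 j [ 20.   6. 112.   0.  62.  98.]
d [119.8   0.4  -0.5] w [-0.      0.0005 -0.0003] rows>= 2.3969158659987824 0.004106082882292379
```

Release to about 60 mm, rise clear.

Call:
arm_command([
  {"jaw": 0.6, "dx": 0, "dy": 0, "dz": 0, "wx": 0, "wy": 0, "wz": 0},
  {"jaw": 0.4, "dx": 0, "dy": 0, "dz": 0, "wx": 0, "wy": 0, "wz": 0},
  {"jaw": 0.2, "dx": 0, "dy": 0, "dz": 0, "wx": 0, "wy": 0, "wz": 0},
  {"jaw": 0.2, "dx": 0, "dy": 0, "dz": 0, "wx": 0, "wy": 0, "wz": 0},
  {"jaw": 0.2, "dx": 0, "dy": 0, "dz": -20, "wx": 0, "wy": 0, "wz": 0},
  {"jaw": 0.2, "dx": 0, "dy": 0, "dz": -60, "wx": 0, "wy": 0, "wz": 0},
  {"jaw": 0.2, "dx": 0, "dy": 0, "dz": -100, "wx": 0, "wy": 0, "wz": 0},
  {"jaw": 0.1, "dx": -20, "dy": 40, "dz": -140, "wx": 0, "wy": 0, "wz": 0},
  {"jaw": 0.1, "dx": -40, "dy": 90, "dz": -140, "wx": 0, "wy": 0, "wz": 0},
  {"jaw": 0.1, "dx": -40, "dy": 140, "dz": -140, "wx": 0, "wy": 0, "wz": 0},
  {"jaw": 0.1, "dx": -40, "dy": 180, "dz": -140, "wx": 0, "wy": 0, "wz": 0},
  {"jaw": 0.1, "dx": -40, "dy": 180, "dz": -140, "wx": 0, "wy": 0, "wz": 0},
])

```text
time: 8.0
tool_pos: [448.0, 31.9, 316.9]
tcp_rot: [179.9, -0.1, 12.1]
ft_force: [1.0, 0.9, -0.2]
finger_gap: 77.0
```

```bash
python3 - <<'E'
from ov import *
snap('scene','s2.png');snap('top','t2.png')
x0,y0=447.4,221.3;a=np.radians(12.5)
cm=(x0+53*np.cos(a),y0+53*np.sin(a),12.5);print(cm)
it=[(rect(*cm,44,-75,75,-17,17),(0,0,255))]
pair('s2.png',(290,150,110,130),3,'t2.png',(150,160,150,130),3,it,'ov2.png')
E
python3 go.py 499.1 232.8 300 12.5
```

```text
(np.float64(499.14368837735645), np.float64(232.77129953871946), 12.5)
(390, 785, 3)
t 8.1 pos [447.5  35.7 316.4] [-1.7998e+02 -1.0000e-02  1.2270e+01] F [-0.4  0.3 -0.2] gap 76.8 j [ -2. -13. 115.   0.  79.  76.]
d [  92.3 -181.6   16.4] w [-0.0003 -0.0002 -0.0041] rows>= 4.088471218069695 0.027249631393665548
```

View pics/ov2.png

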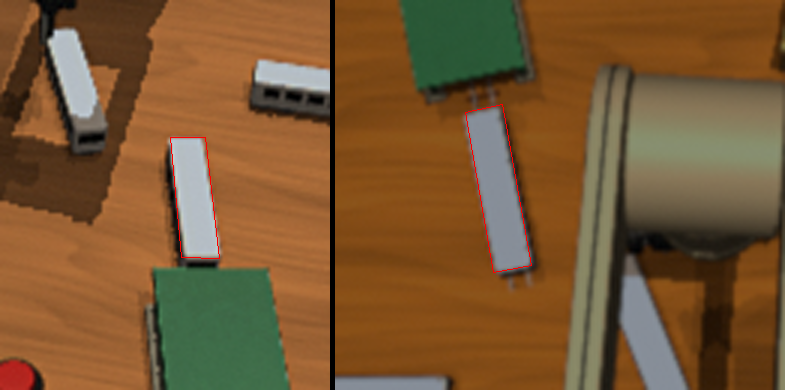

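Call:
arm_command([
  {"jaw": 0.05, "dx": 20, "dy": -45, "dz": 0, "wx": 0, "wy": 0, "wz": -0.004},
  {"jaw": 0, "dx": 92, "dy": -182, "dz": 16, "wx": 0, "wy": 0, "wz": -0.004},
  {"jaw": 0, "dx": 92, "dy": -182, "dz": 16, "wx": 0, "wy": 0, "wz": -0.004},
  {"jaw": 0, "dx": 92, "dy": -182, "dz": 16, "wx": 0, "wy": 0, "wz": -0.004},
  {"jaw": 0, "dx": 92, "dy": -182, "dz": 16, "wx": 0, "wy": 0, "wz": -0.004},
  {"jaw": 0, "dx": 92, "dy": -182, "dz": 30, "wx": 0, "wy": 0, "wz": -0.004},
  {"jaw": 0, "dx": 92, "dy": -182, "dz": 50, "wx": 0, "wy": 0, "wz": -0.004},
  {"jaw": 0, "dx": 92, "dy": -182, "dz": 50, "wx": 0, "wy": 0, "wz": -0.004},
  {"jaw": 0, "dx": 92, "dy": -182, "dz": 50, "wx": 0, "wy": 0, "wz": -0.004},
])

```text
time: 9.0
tool_pos: [497.1, 233.8, 265.6]
tcp_rot: [180.0, 0.1, 12.7]
ft_force: [-0.0, -0.6, 0.2]
finger_gap: 85.5
```

```bash
python3 go.py 499.1 232.8 180 12.5
```

```text
t 9.0 pos [497.1 233.8 265.6] [1.7998e+02 1.2000e-01 1.2680e+01] F [-0.  -0.6  0.2] gap 85.5 j [ 20.   6. 102.  -0.  72.  97.]
d [ 1.9  1.3 85.6] w [0.0004 0.0021 0.0031] rows>= 1.7118898804358549 0.025183246383442527
```

Call:
arm_command([
  {"jaw": 0, "dx": 2, "dy": 1, "dz": 20, "wx": 0, "wy": 0, "wz": 0.003},
  {"jaw": 0, "dx": 2, "dy": 1, "dz": 50, "wx": 0, "wy": 0, "wz": 0.003},
  {"jaw": 0, "dx": 2, "dy": 1, "dz": 75, "wx": 0, "wy": 0, "wz": 0.003},
  {"jaw": 0, "dx": 2, "dy": 1, "dz": 86, "wx": 0, "wy": 0, "wz": 0.003},
  {"jaw": 0, "dx": 2, "dy": 1, "dz": 86, "wx": 0, "wy": 0, "wz": 0.003},
  {"jaw": 0, "dx": 2, "dy": 1, "dz": 86, "wx": 0, "wy": 0, "wz": 0.003},
  {"jaw": 0, "dx": 2, "dy": 1, "dz": 86, "wx": 0, "wy": 0, "wz": 0.003},
])

```text
time: 9.7
tool_pos: [501.0, 234.2, 182.4]
tcp_rot: [-180.0, -0.2, 12.5]
ft_force: [0.7, 0.0, 0.6]
finger_gap: 85.2
```

```bash
python3 go.py 499.1 232.8 180 12.5
```

```text
t 9.7 pos [501.  234.2 182.4] [-179.98   -0.18   12.53] F [0.7 0.  0.6] gap 85.2 j [ 20.  13. 104.  -0.  63.  97.]
d [-2.2  1.   2.4] w [-0.0004 -0.0032  0.0005] rows>= 0.06691652699557511 0.021476616367015488
```

Call:
arm_command([
  {"jaw": 0, "dx": 0, "dy": 1, "dz": 1, "wx": 0, "wy": 0, "wz": 0},
  {"jaw": 0, "dx": 0, "dy": 1, "dz": 1, "wx": 0, "wy": 0, "wz": 0},
  {"jaw": 0.3, "dx": 0, "dy": 1, "dz": 1, "wx": 0, "wy": 0, "wz": 0},
  {"jaw": 0.5, "dx": 0, "dy": 1, "dz": 1, "wx": 0, "wy": 0, "wz": 0},
  {"jaw": 0.8, "dx": 0, "dy": 1, "dz": 1, "wx": 0, "wy": 0, "wz": 0},
  {"jaw": 0.8, "dx": 0, "dy": 1, "dz": 1, "wx": 0, "wy": 0, "wz": 0},
  {"jaw": 0.8, "dx": 0, "dy": 1, "dz": 1, "wx": 0, "wy": 0, "wz": 0},
  {"jaw": 0.8, "dx": 0, "dy": 1, "dz": 1, "wx": 0, "wy": 0, "wz": 0},
], squeeze=40)

```text
time: 10.5
tool_pos: [500.2, 233.0, 179.5]
tcp_rot: [-180.0, -0.0, 12.5]
ft_force: [0.9, 1.2, 1.2]
finger_gap: 33.9
```

```bash
python3 go.py 499.1 232.8 180 12.5
```

```text
t 10.5 pos [500.2 233.  179.5] [-1.7999e+02 -1.0000e-02  1.2540e+01] F [0.9 1.2 1.2] gap 33.9 j [ 20.  13. 104.   0.  63.  97.]
d [-1.2 -0.  -0.5] w [-0.0001 -0.0003  0.0007] rows>= 0.025719553746406817 0.004791227778695826
```

```bash
python3 go.py 536 -126 310 80;python3 go.py 500 100 310 40
```

```text
t 10.5 pos [500.2 233.  179.5] [-1.7999e+02 -1.0000e-02  1.2540e+01] F [0.9 1.2 1.2] gap 33.9 j [ 20.  13. 104.   0.  63.  97.]
d [ -43.   358.2 -130.6] w [ 1.0000e-04 -3.0000e-04 -1.1774e+00] rows>= 7.6742057243419115 7.8535480337359065
t 10.5 pos [500.2 233.  179.5] [-1.7999e+02 -1.0000e-02  1.2540e+01] F [0.9 1.2 1.2] gap 33.9 j [ 20.  13. 104.   0.  63.  97.]
d [ -29.1  129.8 -130.6] w [-0.000e+00 -3.000e-04 -4.793e-01] rows>= 3.7278050580011604 3.19697094507599
```

Call:
arm_command([
  {"jaw": 0.8, "dx": 0, "dy": 0, "dz": -15, "wx": 0, "wy": 0, "wz": 0},
  {"jaw": 0.8, "dx": 0, "dy": 0, "dz": -45, "wx": 0, "wy": 0, "wz": 0},
  {"jaw": 0.8, "dx": 0, "dy": 0, "dz": -80, "wx": 0, "wy": 0, "wz": 0},
  {"jaw": 0.8, "dx": 0, "dy": 10, "dz": -110, "wx": 0, "wy": 0, "wz": -0.05},
  {"jaw": 0.8, "dx": -4, "dy": 40, "dz": -130, "wx": 0, "wy": 0, "wz": -0.15},
  {"jaw": 0.8, "dx": -9, "dy": 75, "dz": -130, "wx": 0, "wy": 0, "wz": -0.25},
  {"jaw": 0.8, "dx": -14, "dy": 110, "dz": -130, "wx": 0, "wy": 0, "wz": -0.37},
  {"jaw": 0.8, "dx": -18, "dy": 145, "dz": -130, "wx": 0, "wy": 0, "wz": -0.49},
  {"jaw": 0.8, "dx": -22, "dy": 180, "dz": -130, "wx": 0, "wy": 0, "wz": -0.61},
  {"jaw": 0.8, "dx": -26, "dy": 215, "dz": -130, "wx": 0, "wy": 0, "wz": -0.73},
  {"jaw": 0.8, "dx": -30, "dy": 250, "dz": -130, "wx": 0, "wy": 0, "wz": -0.85},
  {"jaw": 0.8, "dx": -34, "dy": 285, "dz": -130, "wx": 0, "wy": 0, "wz": -0.97},
])

```text
time: 11.7
tool_pos: [528.6, -54.1, 310.1]
tcp_rot: [180.0, 0.0, 68.4]
ft_force: [1.7, 0.7, -2.1]
finger_gap: 33.8
```

```bash
python3 go.py 536 -126 310 80
```

```text
t 11.7 pos [528.6 -54.1 310.1] [179.99   0.    68.39] F [ 1.7  0.7 -2.1] gap 33.8 j [-11.   1. 103.  -0.  77.  10.]
d [-64.1  33.4   0.1] w [ 1.000e-04  0.000e+00 -2.026e-01] rows>= 1.4465431537515596 1.3512002388547164
```

Call:
arm_command([
  {"jaw": 0.8, "dx": -20, "dy": 10, "dz": 0, "wx": 0, "wy": 0, "wz": -0.07},
  {"jaw": 0.8, "dx": -45, "dy": 23, "dz": 0, "wx": 0, "wy": 0, "wz": -0.14},
  {"jaw": 0.8, "dx": -64, "dy": 33, "dz": 0, "wx": 0, "wy": 0, "wz": -0.203},
  {"jaw": 0.8, "dx": -64, "dy": 33, "dz": 0, "wx": 0, "wy": 0, "wz": -0.203},
  {"jaw": 0.8, "dx": -64, "dy": 33, "dz": 0, "wx": 0, "wy": 0, "wz": -0.203},
  {"jaw": 0.8, "dx": -64, "dy": 33, "dz": 0, "wx": 0, "wy": 0, "wz": -0.203},
  {"jaw": 0.8, "dx": -64, "dy": 33, "dz": 0, "wx": 0, "wy": 0, "wz": -0.203},
])

```text
time: 12.4
tool_pos: [535.5, -123.4, 309.4]
tcp_rot: [-180.0, -0.0, 79.8]
ft_force: [0.8, 0.2, -2.5]
finger_gap: 33.8
```

```bash
python3 go.py 536 -126 240 80; python3 - <<'E'
from ov import *
snap('scene','s3.png');snap('top','t3.png')
dr=(536,-126,-10)
it=[(rect(*dr,32,sx*25-4,sx*25+4,sy*50-10,sy*50+10),(0,0,255)) for sx in(-1,1) for sy in (-1,1)]
it+=[(rect(*dr,75,-75,-65,-118,118),(255,255,0)),(rect(*dr,174,-17,17,-75,75),(255,0,255))]
pair('s3.png',(185,120,130,125),3,'t3.png',(270,145,130,125),3,it,'ov3.png')
E
```

```text
t 12.4 pos [ 535.5 -123.4  309.4] [-1.7999e+02 -1.0000e-02  7.9780e+01] F [ 0.8  0.2 -2.5] gap 33.8 j [-18.   3. 100.   0.  77.  -8.]
d [-2.5  0.9 69.4] w [-0.0002 -0.0002 -0.0039] rows>= 1.3898487807464006 0.026064149938405588
(375, 785, 3)
```

View pics/ov3.png

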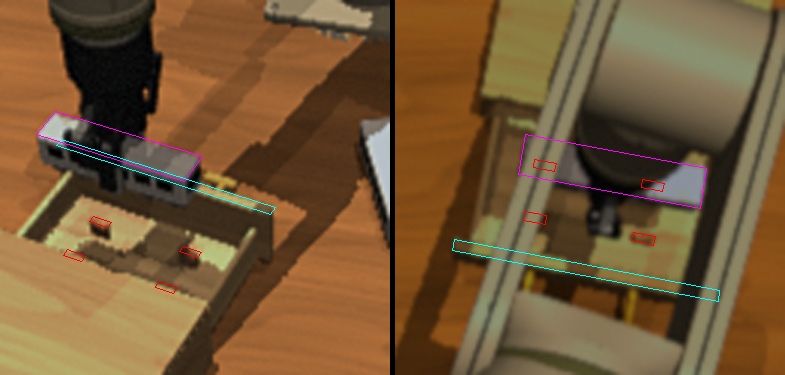

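Call:
arm_command([
  {"jaw": 0.8, "dx": -2.5, "dy": 1, "dz": 10, "wx": 0, "wy": 0, "wz": -0.004},
  {"jaw": 0.8, "dx": -2.5, "dy": 1, "dz": 30, "wx": 0, "wy": 0, "wz": -0.004},
  {"jaw": 0.8, "dx": -2.5, "dy": 1, "dz": 55, "wx": 0, "wy": 0, "wz": -0.004},
  {"jaw": 0.8, "dx": -2.5, "dy": 1, "dz": 69, "wx": 0, "wy": 0, "wz": -0.004},
  {"jaw": 0.8, "dx": -2.5, "dy": 1, "dz": 69, "wx": 0, "wy": 0, "wz": -0.004},
  {"jaw": 0.8, "dx": -2.5, "dy": 1, "dz": 69, "wx": 0, "wy": 0, "wz": -0.004},
  {"jaw": 0.8, "dx": -2.5, "dy": 1, "dz": 69, "wx": 0, "wy": 0, "wz": -0.004},
])

```text
time: 13.2
tool_pos: [536.8, -127.2, 241.7]
tcp_rot: [179.9, 0.0, 80.0]
ft_force: [0.7, 0.6, -1.8]
finger_gap: 33.6
```

```bash
python3 go.py 536 -126 197 80; python3 - <<'E'
from ov import *
snap('scene','s4.png');snap('top','t4.png')
dr=(536,-126,-10)
it=[(rect(*dr,32,sx*25-4,sx*25+4,sy*50-10,sy*50+10),(0,0,255)) for sx in(-1,1) for sy in (-1,1)]
it+=[(rect(*dr,75,-75,-65,-118,118),(255,255,0)),(rect(*dr,104.5,-17,17,-75,75),(255,0,255))]
pair('s4.png',(185,130,110,100),3.5,'t4.png',(280,165,110,100),3.5,it,'ov4.png')
E
```

```text
t 13.2 pos [ 536.8 -127.2  241.7] [1.7988e+02 2.0000e-02 7.9970e+01] F [ 0.7  0.6 -1.8] gap 33.6 j [-19.   8. 102.   0.  69.  -9.]
d [ 1.  -1.1 44.7] w [ 0.0021  0.0003 -0.0005] rows>= 0.8947256338234074 0.014759594410521683
(350, 775, 3)
```

View pics/ov4.png

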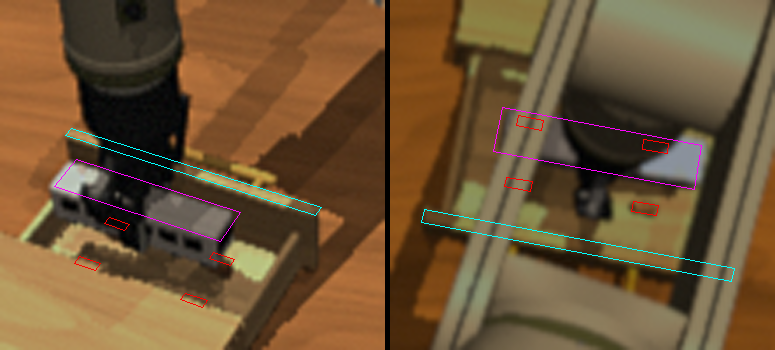

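Call:
arm_command([
  {"jaw": 0.8, "dx": 0, "dy": 0, "dz": 10, "wx": 0, "wy": 0, "wz": 0},
  {"jaw": 0.8, "dx": 0, "dy": 0, "dz": 22, "wx": 0, "wy": 0, "wz": 0},
  {"jaw": 0.8, "dx": 0, "dy": 0, "dz": 32, "wx": 0, "wy": 0, "wz": 0},
  {"jaw": 0.8, "dx": 0, "dy": 0, "dz": 38, "wx": 0, "wy": 0, "wz": 0},
  {"jaw": 0.8, "dx": 0, "dy": 0, "dz": 42, "wx": 0, "wy": 0, "wz": 0},
  {"jaw": 0.8, "dx": 0, "dy": 0, "dz": 42, "wx": 0, "wy": 0, "wz": 0},
  {"jaw": 0.8, "dx": 0, "dy": 0, "dz": 42, "wx": 0, "wy": 0, "wz": 0},
])

```text
time: 14.0
tool_pos: [536.3, -127.0, 198.4]
tcp_rot: [180.0, 0.0, 80.0]
ft_force: [-1.0, 0.2, -1.7]
finger_gap: 33.8
```

```bash
python3 go.py 536 -126 194 80; python3 - <<'E'
from ov import *
snap('scene','s5.png')
dr=(536,-126,-10)
it=[(rect(*dr,32,sx*25-4,sx*25+4,sy*50-10,sy*50+10),(0,0,255)) for sx in(-1,1) for sy in (-1,1)]
it+=[(rect(*dr,75,-75,-65,-118,118),(255,255,0)),(rect(*dr,62,-17,17,-75,75),(255,0,255))]
over('scene','s5.png',(185,140,100,90),6,'ov5.png',it)
E
python3 go.py 536 -126 194 80
```

```text
t 14.0 pos [ 536.3 -127.   198.4] [179.99   0.    79.97] F [-1.   0.2 -1.7] gap 33.8 j [-19.  11. 104.   0.  65.  -9.]
d [ 0.9 -0.5  4.4] w [ 0.0001  0.     -0.0005] rows>= 0.09129903509834697 0.0032806537935718993
t 14.05 pos [ 536.4 -127.1  198.8] [1.7996e+02 1.0000e-02 7.9970e+01] F [-0.2 -0.2 -1.5] gap 33.7 j [-19.  11. 104.   0.  65.  -9.]
d [ 1.  -0.6  4.8] w [ 0.0007  0.0001 -0.0005] rows>= 0.09782381187218368 0.0056397759587348975
```

View pics/ov5.png

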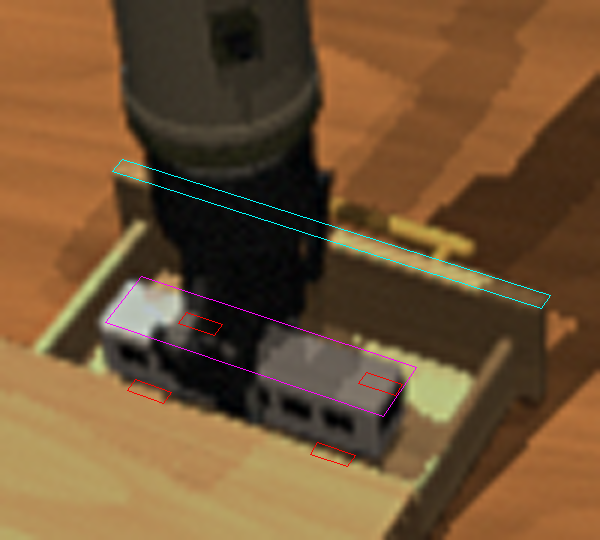

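Call:
arm_command([
  {"jaw": 0.8, "dx": 0, "dy": 0, "dz": 2, "wx": 0, "wy": 0, "wz": 0},
  {"jaw": 0.8, "dx": 0, "dy": 0, "dz": 4, "wx": 0, "wy": 0, "wz": 0},
  {"jaw": 0.8, "dx": 0, "dy": 0, "dz": 4.5, "wx": 0, "wy": 0, "wz": 0},
  {"jaw": 0.8, "dx": 0, "dy": 0, "dz": 4.5, "wx": 0, "wy": 0, "wz": 0},
])

```text
time: 14.45
tool_pos: [536.1, -126.9, 193.7]
tcp_rot: [-180.0, -0.0, 80.0]
ft_force: [-0.2, 0.6, -2.8]
finger_gap: 33.3
```

```bash
python3 go.py 536 -126 194 80
```

```text
t 14.45 pos [ 536.1 -126.9  193.7] [-179.99   -0.     79.97] F [-0.2  0.6 -2.8] gap 33.3 j [-19.  12. 104.   0.  64.  -9.]
d [ 0.9 -0.2 -0.3] w [-0.0002 -0.     -0.0005] rows>= 0.019462882351325313 0.0035335057918256104
```

Call:
arm_command([
  {"jaw": 0.8, "dx": 0, "dy": 0, "dz": 0.7, "wx": 0, "wy": 0, "wz": 0},
  {"jaw": 0.8, "dx": 0, "dy": 0, "dz": 1, "wx": 0, "wy": 0, "wz": 0},
  {"jaw": 0.8, "dx": 0, "dy": 0, "dz": 1, "wx": 0, "wy": 0, "wz": 0},
])

```text
time: 14.75
tool_pos: [536.5, -127.0, 193.4]
tcp_rot: [179.9, 0.0, 80.0]
ft_force: [-1.4, 0.2, 3.1]
finger_gap: 33.4
```

Call:
arm_command([
  {"jaw": 0.6, "dx": 0, "dy": 0, "dz": 0.5, "wx": 0, "wy": 0, "wz": 0},
  {"jaw": 0.5, "dx": 0, "dy": 0, "dz": 0.5, "wx": 0, "wy": 0, "wz": 0},
  {"jaw": 0.4, "dx": 0, "dy": 0, "dz": 0.5, "wx": 0, "wy": 0, "wz": 0},
  {"jaw": 0.3, "dx": 0, "dy": 0, "dz": 0.5, "wx": 0, "wy": 0, "wz": 0},
  {"jaw": 0.3, "dx": 0, "dy": 0, "dz": 0.5, "wx": 0, "wy": 0, "wz": 0},
  {"jaw": 0.3, "dx": 0, "dy": 0, "dz": 0.5, "wx": 0, "wy": 0, "wz": 0},
])

```text
time: 15.35
tool_pos: [535.7, -126.8, 191.9]
tcp_rot: [-179.9, -0.0, 80.0]
ft_force: [-3.3, 1.0, 0.5]
finger_gap: 59.9
```

Call:
arm_command([
  {"jaw": 0.3, "dx": 0, "dy": 0, "dz": -10, "wx": 0, "wy": 0, "wz": 0},
  {"jaw": 0.3, "dx": 0, "dy": 0, "dz": -30, "wx": 0, "wy": 0, "wz": 0},
  {"jaw": 0.3, "dx": 0, "dy": 0, "dz": -60, "wx": 0, "wy": 0, "wz": 0},
  {"jaw": 0.3, "dx": 0, "dy": 0, "dz": -100, "wx": 0, "wy": 0, "wz": 0},
  {"jaw": 0.5, "dx": 0, "dy": -40, "dz": -120, "wx": 0, "wy": 0, "wz": 0},
  {"jaw": 0.8, "dx": 0, "dy": -80, "dz": -120, "wx": 0, "wy": 0, "wz": 0},
  {"jaw": 1, "dx": 0, "dy": -120, "dz": -120, "wx": 0, "wy": 0, "wz": 0},
  {"jaw": 1, "dx": 0, "dy": -160, "dz": -120, "wx": 0, "wy": 0, "wz": 0},
  {"jaw": 1, "dx": 0, "dy": -160, "dz": -120, "wx": 0, "wy": 0, "wz": 0},
  {"jaw": 1, "dx": 0, "dy": -160, "dz": -120, "wx": 0, "wy": 0, "wz": 0},
])

```text
time: 16.35
tool_pos: [378.5, -99.1, 313.6]
tcp_rot: [179.8, 0.0, 80.0]
ft_force: [1.1, -0.5, 0.9]
finger_gap: 0.0
```

```bash
python3 - <<'E'
from ov import *
snap('scene','s6.png');snap('top','t6.png')
dr=(536,-126,-10)
it=[(rect(*dr,32,sx*25-4,sx*25+4,sy*50-10,sy*50+10),(0,0,255)) for sx in(-1,1) for sy in (-1,1)]
it+=[(rect(*dr,75,-75,-65,-118,118),(255,255,0)),(rect(*dr,58,-17,17,-75,75),(255,0,255)),(rect(*dr,53,-115,-105,-55,55),(255,0,0))]
pair('s6.png',(185,140,110,110),3.5,'t6.png',(280,155,110,110),3.5,it,'ov6.png')
E
python3 go.py 536 -126 194 80
```

```text
(385, 775, 3)
t 16.45 pos [379.5 -99.4 313.6] [1.7984e+02 3.0000e-02 7.9970e+01] F [-0.3  0.7  1. ] gap -0.1 j [-22. -24. 123.   0.  80. -12.]
d [  1.1 158.4 120. ] w [ 0.0028  0.0005 -0.0005] rows>= 3.9743586237247075 0.019101607123916058
```

View pics/ov6.png

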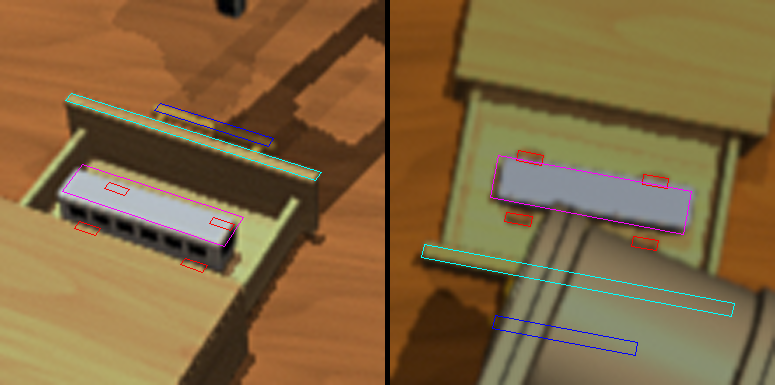

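Call:
arm_command([
  {"jaw": 1, "dx": 0, "dy": 0, "dz": 30, "wx": 0, "wy": 0, "wz": 0},
  {"jaw": 1, "dx": 0, "dy": 0, "dz": 65, "wx": 0, "wy": 0, "wz": 0},
  {"jaw": 1, "dx": 0, "dy": 0, "dz": 95, "wx": 0, "wy": 0, "wz": 0},
  {"jaw": 1, "dx": 0, "dy": 0, "dz": 112, "wx": 0, "wy": 0, "wz": 0},
  {"jaw": 1, "dx": 0, "dy": 0, "dz": 112, "wx": 0, "wy": 0, "wz": 0},
  {"jaw": 1, "dx": 0, "dy": 0, "dz": 112, "wx": 0, "wy": 0, "wz": 0},
])

```text
time: 17.05
tool_pos: [379.4, -99.3, 200.7]
tcp_rot: [-180.0, -0.0, 80.0]
ft_force: [0.2, 0.9, -0.3]
finger_gap: -0.0
```

```bash
python3 - <<'E'
from ov import *
snap('scene','s7.png')
over('scene','s7.png',(185,110,120,110),6,'ov7.png',[])
E
python3 go.py 536 -126 201 80
```

```text
t 17.1 pos [379.7 -99.5 201.4] [1.7994e+02 1.0000e-02 7.9980e+01] F [ 0.6 -0.1 -0.3] gap 0.1 j [-22. -14. 128.   0.  66. -12.]
d [  1.1 158.5   0.6] w [ 0.0011  0.0002 -0.0003] rows>= 3.1702787292447523 0.0076938919627679925
```

View pics/ov7.png

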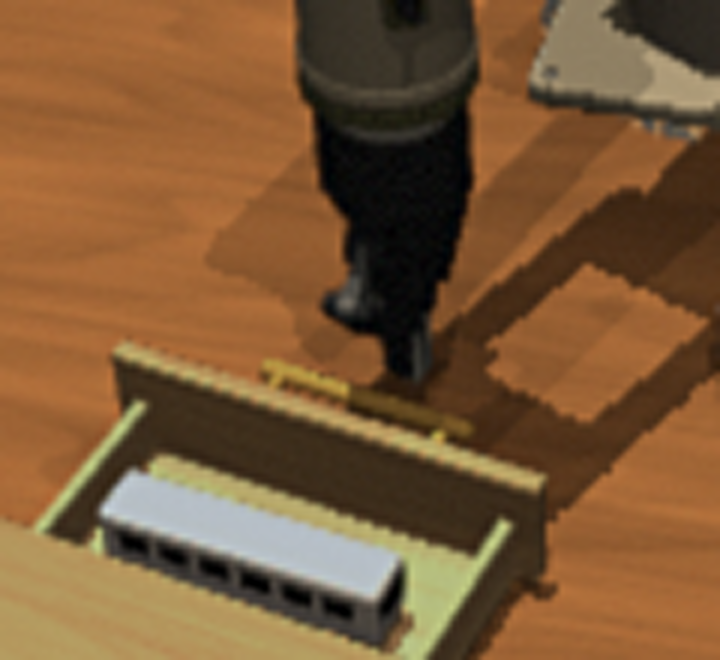

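Call:
arm_command([
  {"jaw": 1, "dx": 1, "dy": 8, "dz": 0, "wx": 0, "wy": 0, "wz": 0},
  {"jaw": 1, "dx": 1, "dy": 16, "dz": 0, "wx": 0, "wy": 0, "wz": 0},
  {"jaw": 1, "dx": 1, "dy": 22, "dz": 0, "wx": 0, "wy": 0, "wz": 0},
  {"jaw": 1, "dx": 1, "dy": 27, "dz": 0, "wx": 0, "wy": 0, "wz": 0},
  {"jaw": 1, "dx": 1, "dy": 31, "dz": 0, "wx": 0, "wy": 0, "wz": 0},
  {"jaw": 1, "dx": 1, "dy": 35, "dz": 0, "wx": 0, "wy": 0, "wz": 0},
  {"jaw": 1, "dx": 1, "dy": 39, "dz": 0, "wx": 0, "wy": 0, "wz": 0},
  {"jaw": 1, "dx": 1, "dy": 43, "dz": 0, "wx": 0, "wy": 0, "wz": 0},
  {"jaw": 1, "dx": 1, "dy": 47, "dz": 0, "wx": 0, "wy": 0, "wz": 0},
  {"jaw": 1, "dx": 1, "dy": 51, "dz": 0, "wx": 0, "wy": 0, "wz": 0},
])

```text
time: 18.1
tool_pos: [429.2, -107.1, 200.2]
tcp_rot: [-180.0, 0.0, 80.0]
ft_force: [-2.1, -0.5, -0.7]
finger_gap: -0.4
```

```bash
python3 - <<'E'
from ov import *
snap('scene','s8.png')
over('scene','s8.png',(185,120,120,110),6,'ov8.png',[])
E
python3 go.py 536 -126 201 80
```

```text
t 18.15 pos [ 429.7 -107.2  200.5] [179.96   0.    79.97] F [0.  0.2 1. ] gap 0.2 j [-21.  -5. 121.   0.  64. -11.]
d [ -0.  107.9  -0.5] w [ 0.0007  0.0001 -0.0006] rows>= 2.1584737626949244 0.00624551987287806
```

View pics/ov8.png

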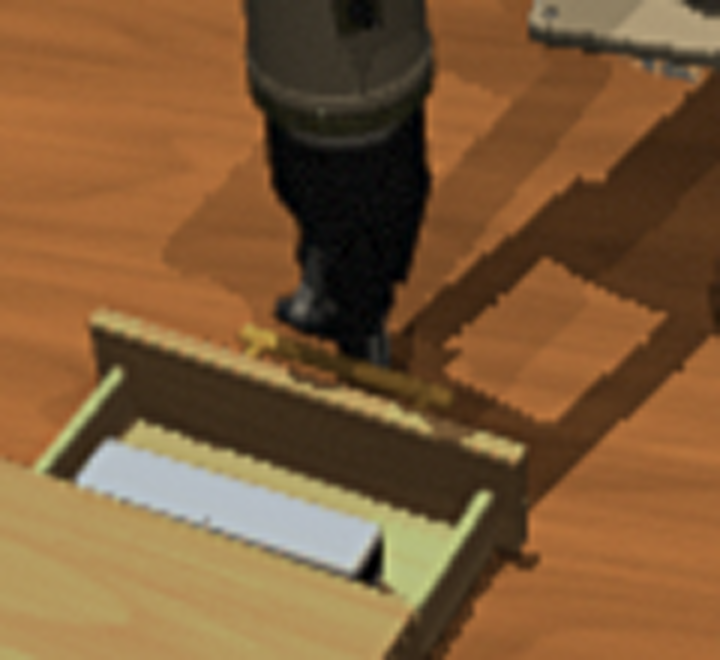

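```bash
python3 - <<'E'
from ov import *
for d in (18,22,26,30):
    p=np.array([536,-126])+d*np.array([.985,-.174])
    it=[(rect(p[0],p[1],-10,75,-75,-65,-118,118),(0,0,255))]
    over('scene','s8.png',(185,150,100,60),7,f'o8_{d}.png',it)
a=[cv2.imread(f'pics/o8_{d}.png')[0:300] for d in (18,22,26)]
cv2.imwrite('pics/o8.png',cv2.resize(np.vstack(a),(600,771))[:600] if False else np.vstack([x[100:300] for x in a]))
a=onz('scene',(185+525/6-.5,120+450/6-.5),75);b=onz('scene',(185+545/6-.5,110+480/6-.5),75);print(a,b,a-b)
E
```

```text
[507.99240852  -2.51386376  75.        ] [486.4360615    1.60844565  75.        ] [21.55634702 -4.12230941  0.        ]
```

View pics/o8.png

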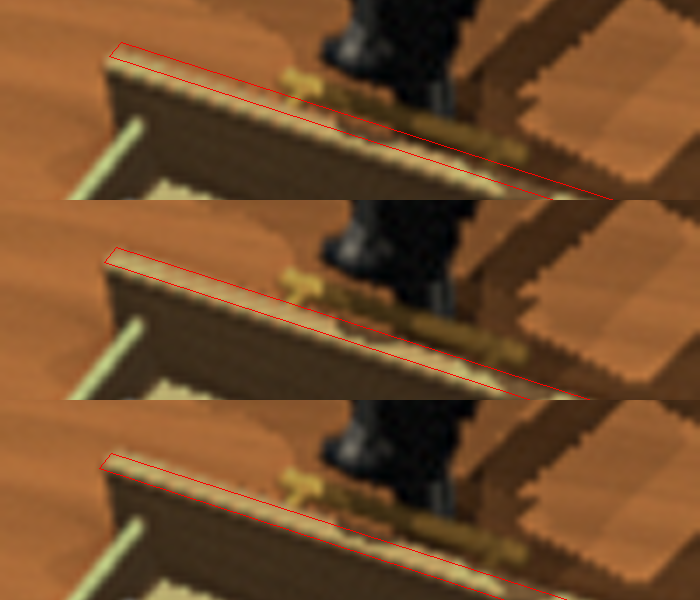

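Call:
arm_command([
  {"jaw": 1, "dx": 0, "dy": 3, "dz": 0, "wx": 0, "wy": 0, "wz": 0},
  {"jaw": 1, "dx": 0, "dy": 8, "dz": 0, "wx": 0, "wy": 0, "wz": 0},
  {"jaw": 1, "dx": 0, "dy": 15, "dz": 0, "wx": 0, "wy": 0, "wz": 0},
  {"jaw": 1, "dx": 0, "dy": 23, "dz": 0, "wx": 0, "wy": 0, "wz": 0},
  {"jaw": 1, "dx": 0, "dy": 32, "dz": 0, "wx": 0, "wy": 0, "wz": 0},
  {"jaw": 1, "dx": 0, "dy": 41, "dz": 0, "wx": 0, "wy": 0, "wz": 0},
  {"jaw": 1, "dx": 0, "dy": 50, "dz": 0, "wx": 0, "wy": 0, "wz": 0},
  {"jaw": 1, "dx": 0, "dy": 59, "dz": 0, "wx": 0, "wy": 0, "wz": 0},
  {"jaw": 1, "dx": 0, "dy": 67, "dz": 0, "wx": 0, "wy": 0, "wz": 0},
  {"jaw": 1, "dx": 0, "dy": 74, "dz": 0, "wx": 0, "wy": 0, "wz": 0},
  {"jaw": 1, "dx": 0, "dy": 79, "dz": 0, "wx": 0, "wy": 0, "wz": 0},
  {"jaw": 1, "dx": 0, "dy": 82, "dz": 0, "wx": 0, "wy": 0, "wz": 0},
])

```text
time: 19.35
tool_pos: [510.2, -121.3, 200.4]
tcp_rot: [180.0, -0.0, 80.0]
ft_force: [-1.6, -0.1, 0.4]
finger_gap: 0.1
```

```bash
python3 - <<'E'
from ov import *
snap('scene','s9.png')
ims=[]
for d in (103,108,113):
    p=np.array([536,-126])+d*np.array([.985,-.174])
    it=[(rect(p[0],p[1],-10,75,-75,-65,-118,118),(0,0,255))]
    ims.append(over('scene','s9.png',(175,150,100,65),7,'_.png',it)[120:320])
cv2.imwrite('pics/o9.png',np.vstack(ims))
E
python3 go.py 536 -126 201 80
```

```text
t 19.4 pos [ 510.4 -121.4  200.5] [179.96  -0.    79.98] F [ 0.3 -0.4 -0.4] gap -0.2 j [-19.   7. 108.   0.  65.  -9.]
d [-0.1 26.  -0.5] w [ 0.0007 -0.     -0.0004] rows>= 0.5196920142826404 0.005578233738404147
```

View pics/o9.png

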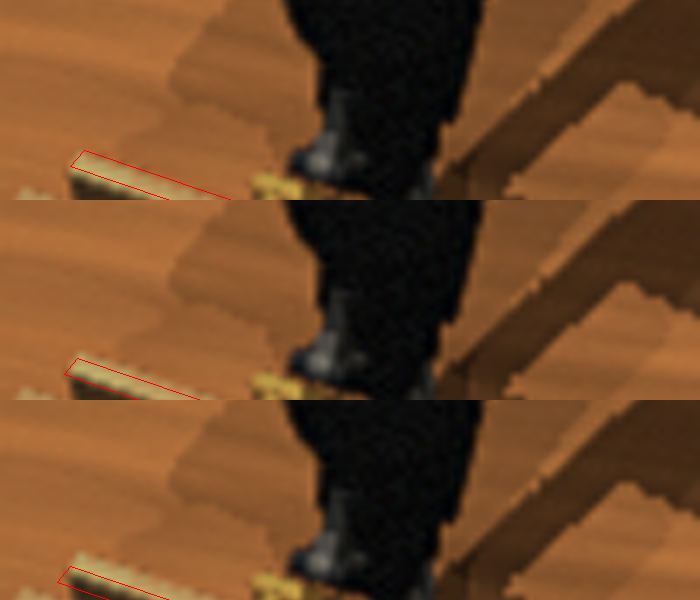

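Call:
arm_command([
  {"jaw": 1, "dx": 0, "dy": 3, "dz": 0, "wx": 0, "wy": 0, "wz": 0},
  {"jaw": 1, "dx": 0, "dy": 6, "dz": 0, "wx": 0, "wy": 0, "wz": 0},
  {"jaw": 1, "dx": 0, "dy": 9, "dz": 0, "wx": 0, "wy": 0, "wz": 0},
  {"jaw": 1, "dx": 0, "dy": 12, "dz": 0, "wx": 0, "wy": 0, "wz": 0},
  {"jaw": 1, "dx": 0, "dy": 14, "dz": 0, "wx": 0, "wy": 0, "wz": 0},
  {"jaw": 1, "dx": 0, "dy": 16, "dz": 0, "wx": 0, "wy": 0, "wz": 0},
  {"jaw": 1, "dx": 0, "dy": 16, "dz": 0, "wx": 0, "wy": 0, "wz": 0},
])

```text
time: 20.1
tool_pos: [525.9, -124.1, 200.4]
tcp_rot: [180.0, 0.0, 80.0]
ft_force: [-0.3, 0.4, 0.3]
finger_gap: 0.2
```

```bash
python3 go.py 536 -126 201 80
```

```text
t 20.1 pos [ 525.9 -124.1  200.4] [179.95   0.    79.97] F [-0.3  0.4  0.3] gap 0.2 j [-19.  10. 105.   0.  65.  -9.]
d [-0.1 10.3 -0.6] w [ 0.0008  0.     -0.0004] rows>= 0.20661020075546865 0.0061135576261626455
```

Call:
arm_command([
  {"jaw": 1, "dx": 0, "dy": 2, "dz": 0, "wx": 0, "wy": 0, "wz": 0},
  {"jaw": 1, "dx": 0, "dy": 3.5, "dz": 0, "wx": 0, "wy": 0, "wz": 0},
  {"jaw": 1, "dx": 0, "dy": 5, "dz": 0, "wx": 0, "wy": 0, "wz": 0},
  {"jaw": 1, "dx": 0, "dy": 5, "dz": 0, "wx": 0, "wy": 0, "wz": 0},
])

```text
time: 20.5
tool_pos: [530.8, -125.0, 200.6]
tcp_rot: [179.9, 0.0, 80.0]
ft_force: [-0.2, 0.4, -0.2]
finger_gap: 0.2
```

```bash
python3 - <<'E'
from ov import *
snap('scene','s10.png')
ims=[]
for d in (120,125,130):
    p=np.array([536,-126])+d*np.array([.985,-.174])
    it=[(rect(p[0],p[1],-10,75,-75,-65,-118,118),(0,0,255))]
    ims.append(over('scene','s10.png',(175,160,100,80),6,'_.png',it)[70:270])
cv2.imwrite('pics/o10.png',np.vstack(ims))
E
python3 go.py 536 -126 201 80
```

```text
t 20.55 pos [ 530.7 -125.   200.5] [179.97   0.    79.97] F [ 0.7 -0.1  0.7] gap -0.0 j [-19.  10. 105.   0.  65.  -9.]
d [-0.1  5.4 -0.5] w [ 0.0006  0.     -0.0005] rows>= 0.109143284557679 0.005051906902935053
```

View pics/o10.png

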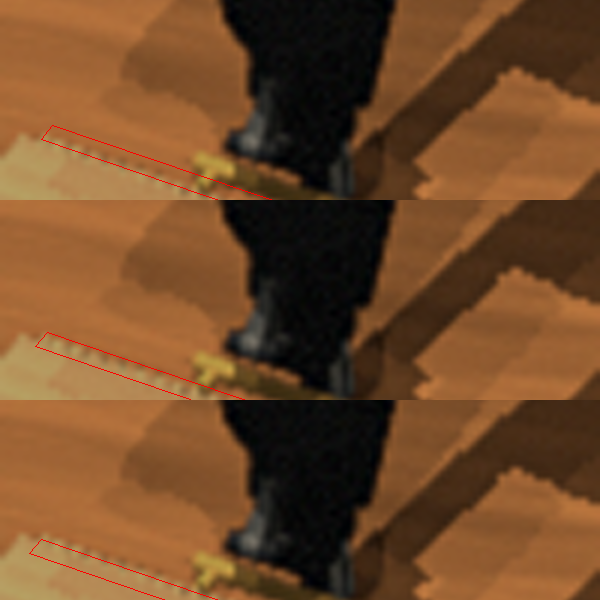

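Call:
arm_command([
  {"jaw": 1, "dx": 0, "dy": 1, "dz": 0, "wx": 0, "wy": 0, "wz": 0},
  {"jaw": 1, "dx": 0, "dy": 2, "dz": 0, "wx": 0, "wy": 0, "wz": 0},
  {"jaw": 1, "dx": 0, "dy": 2, "dz": 0, "wx": 0, "wy": 0, "wz": 0},
])

```text
time: 20.85
tool_pos: [532.5, -125.3, 200.4]
tcp_rot: [180.0, -0.0, 80.0]
ft_force: [-0.6, -0.0, -0.5]
finger_gap: 0.2
```

Call:
arm_command([
  {"jaw": 1, "dx": 0, "dy": 1, "dz": 0, "wx": 0, "wy": 0, "wz": 0},
  {"jaw": 1, "dx": 0, "dy": 1.5, "dz": 0, "wx": 0, "wy": 0, "wz": 0},
  {"jaw": 1, "dx": 0, "dy": 1.5, "dz": 0, "wx": 0, "wy": 0, "wz": 0},
])

```text
time: 21.15
tool_pos: [533.5, -125.5, 200.2]
tcp_rot: [-179.9, -0.0, 80.0]
ft_force: [-4.7, 1.5, 3.0]
finger_gap: 0.1
```

Call:
arm_command([
  {"jaw": 1, "dx": 0, "dy": 0.5, "dz": 0, "wx": 0, "wy": 0, "wz": 0},
  {"jaw": 1, "dx": 0, "dy": 0.5, "dz": 0, "wx": 0, "wy": 0, "wz": 0},
])

```text
time: 21.35
tool_pos: [533.7, -125.5, 200.2]
tcp_rot: [-179.9, -0.0, 80.0]
ft_force: [-7.7, 1.4, 4.5]
finger_gap: 0.2
```

```bash
python3 go.py 536 -126 201 80
```

```text
t 21.35 pos [ 533.7 -125.5  200.2] [-179.87   -0.     79.98] F [-7.7  1.4  4.5] gap 0.2 j [-19.  11. 104.  -0.  65.  -9.]
d [-0.1  2.3 -0.8] w [-0.0022 -0.0001 -0.0004] rows>= 0.04912902605598263 0.01483674311376785
```

Call:
arm_command([
  {"jaw": 1, "dx": 0, "dy": -5, "dz": 0, "wx": 0, "wy": 0, "wz": 0},
  {"jaw": 1, "dx": 0, "dy": -20, "dz": 0, "wx": 0, "wy": 0, "wz": 0},
  {"jaw": 1, "dx": 0, "dy": -40, "dz": 0, "wx": 0, "wy": 0, "wz": 0},
  {"jaw": 1, "dx": 0, "dy": -50, "dz": -30, "wx": 0, "wy": 0, "wz": 0},
  {"jaw": 1, "dx": 0, "dy": -60, "dz": -70, "wx": 0, "wy": 0, "wz": 0},
  {"jaw": 1, "dx": -40, "dy": -80, "dz": -100, "wx": 0, "wy": 0, "wz": 0},
  {"jaw": 1, "dx": -90, "dy": -80, "dz": -100, "wx": 0, "wy": 0, "wz": 0},
  {"jaw": 1, "dx": -140, "dy": -80, "dz": -100, "wx": 0, "wy": 0, "wz": 0},
  {"jaw": 1, "dx": -190, "dy": -80, "dz": -100, "wx": 0, "wy": 0, "wz": 0},
  {"jaw": 1, "dx": -240, "dy": -80, "dz": -100, "wx": 0, "wy": 0, "wz": 0},
  {"jaw": 1, "dx": -240, "dy": -80, "dz": -100, "wx": 0, "wy": 0, "wz": 0},
])

```text
time: 22.45
tool_pos: [412.2, -352.9, 300.9]
tcp_rot: [179.9, 0.2, 79.7]
ft_force: [1.0, 1.3, 0.6]
finger_gap: -0.0
```

```bash
python3 - <<'E'
from ov import *
snap('scene','s11.png');snap('top','t11.png')
it=[]
for d,c in ((129.5,(0,0,255)),):
    p=np.array([536,-126])+d*np.array([.985,-.174])
    it+=[(rect(p[0],p[1],-10,75,-75,-65,-118,118),c),(rect(p[0],p[1],-10,53,-115,-105,-55,55),c)]
pair('s11.png',(180,165,100,80),4,'t11.png',(280,160,95,80),4,it,'ov11.png')
E
```

```text
(320, 785, 3)
```

View pics/ov11.png

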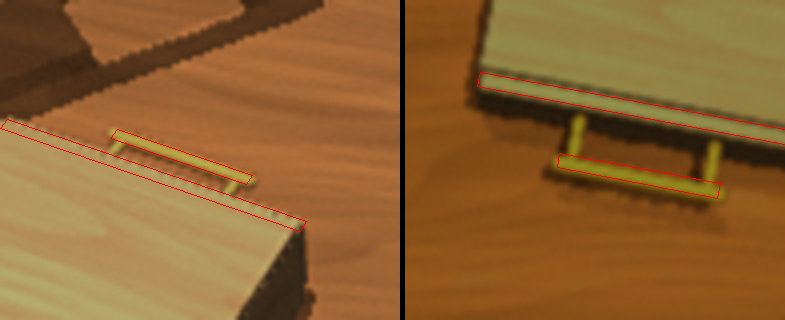

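```bash
python3 - <<'E'
from h import *
from ov import *
u=np.array([.985,-.174])
def mk(f,c,p):
    i=cv2.imread('pics/'+f).astype(int);q=proj(c,[[p[0],p[1],53]])[0];x,y=q.astype(int)
    w=i[y-14:y+15,x-26:x+27];m=((w[...,2]>95)&(w[...,1]>85)&(w[...,0]<60)&(w[...,2]-w[...,0]>65)&(w[...,2]-w[...,1]<40)).astype(np.uint8)
    return w,m,(x-26,y-14)
p0=np.array([427.7,-106.9])
for f,c,p in (('t0.png','top',p0),('t11.png','top',p0+129.5*u),('s0.png','scene',p0),('s11.png','scene',p0+129.5*u)):
    f={'t0.png':'top0.png','s0.png':'scene0.png'}.get(f,f)
    w,m,o=mk(f,c,p);n,l,st,ce=cv2.connectedComponentsWithStats(m);k=1+np.argmax(st[1:,4]);print(f,st[k],ce[k]+o,onz(c,ce[k]+o,51).round(1), (onz(c,ce[k]+o,51)[:2]-p0)@u)
E
cd pics; python3 -c "
import cv2
i=cv2.imread('t11.png')[140:230,285:385];cv2.imwrite('t11z.png',cv2.resize(i,None,fx=7,fy=6,interpolation=cv2.INTER_CUBIC))"
```

```text
top0.png [  5   0  44  21 203] [329.93596059 248.85714286] [ 432.  -108.1   51. ] 4.412315150678235
t11.png [  6   0  43  21 208] [338.23557692 202.22115385] [ 559.  -130.6   51. ] 133.4007415595105
scene0.png [15 12 12  4 12] [239.5 174.5] [ 427.7 -126.2   51. ] 3.370729308285119
s11.png [15 12 10  4 10] [217.5 202.5] [ 554.1 -151.8   51. ] 132.28400245085933
```

View pics/t11z.png

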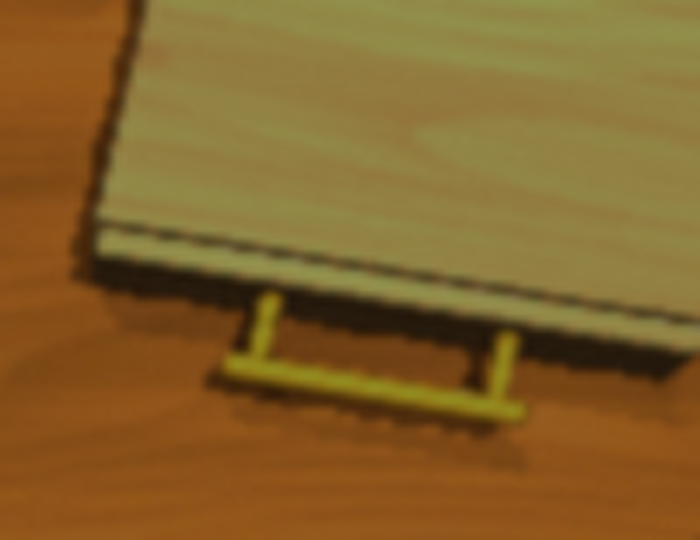

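```bash
python3 -c "
from h import *
print(hand_in())"
```

```text
the job is handed in; nothing more can be done
None
```

I drew the silver railcar out from under the canopy, set it in the drawer cradle and pushed the drawer home. The job is handed in, at about 22.5 s on the clock of the 69 allowed. No verdict is reported.

**What I did**
- **Choosing the car:** of the three silver railcars, I took the one sticking out from under the canopy. It was farthest from the base, at about 620 mm against 375 and 466.
- **Drawing out:** I gripped its exposed end, pulled it 120 mm along the siding and let go. The outline of the car drawn over both views matched it standing upright, about 170 mm from the canopy's centre.
- **Placing it:** I took it again by the middle, turned it by 67.5° and lowered it between the cheeks until it touched (3 N). It was released with the drawer still open about 130 mm.
- **Closing the drawer:** I pushed the handle until it hit a stiff stop at 7.7 N, then backed off.

**Last checks**
- **Drawer home:** the handle moved 129 mm in both views, against about 129.5 mm of measured opening. The front board looks flush with the cabinet, apart from the thin dark line its lower top edge should show. I judge it home, but the pictures are only good to about 2 mm.
- **Catch:** my force readings between pushes never showed its 5 N resistance. The stop and the flush front are the only evidence that it seated.
- **Car in the drawer:** the overlays put it within about 2 mm of the cradle's middle before closing. It can't be seen now that the drawer is shut.
- **Camera disagreement:** the scene camera sat about 1 pixel (1–2 mm) off the top camera, inside the stated calibration.
- **Things to leave alone:** the path stayed well clear of the throttle box, bench and button, but I did not measure them again at the end.

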